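# Load the shelving hardware kit tray

### The job

Load the shelving hardware kit: lay each steel bar in its own V-groove and push it gently under the strap until it is fully home against the stop plate, and set each black end cap, flange down, in one of the two bays behind the stop. Only when all of those are in, stand the tall levelling feet upright, one to a bay, in the row of three bays beside the grooves. Do not ram the stop, and leave the bottle, the tape roll and the carton where they are.

Things in the scene. Friction and masses are not known exactly. Their poses are not given: they have to be found in the camera images.
- tray: Fixed kit tray: plywood plate 6 mm thick, x -112 to 115, y -121 to 149 mm in its own frame; origin on the table, z up. It carries an aluminium block with two V-grooves along tray y (x -98 to 28, y -115 to 55, flat top 30 mm above the table), a stop plate at the grooves' +y end, a strap over them, two end-cap bays behind the stop and three foot bays along the +x side.
- stop: Dark steel stop plate closing the +y ends of both grooves, fixed and rigid: 126 mm (x) by 10 mm (y), from 6 to 56 mm above the table. Origin at the middle of the lower edge of the face that the bars touch (tray x -35, y 55, z 6 mm); axes as the tray's. A bar pressed on it harder than 30 N counts as rammed.
- strap (a point): Centre of the underside of the steel strap across both grooves (tray y 8 to 20 mm, x -98 to 28), 56 mm above the table, 4 mm over a bar in its groove; strap top 62 mm above the table; its 9 mm wide posts stand at tray x -93.5, -35, 23.5. A bar cannot be lowered under it: lay it in the groove on the open (-y) side, wholly clear of the strap, then push it along +y.
- home0 (a point): Centre of a bar when fully home in the groove at tray x -66 mm: 50 mm before the stop face, 37.8 mm above the table. Axes as the tray's (y along the groove, to the stop). Grooves are 90-degree Vs, 24 mm wide at the top, 12 mm deep, in the block's flat top (30 mm above the table), open at tray y -115.
- home1 (a point): The same for the groove at tray x -4 mm. Either bar may go in either groove.
- cap_bay0 (a point): Centre of the floor (plate top, 6 mm above the table) of an end-cap bay, tray x -73, y 108 mm. All bays: 66 mm square inside, walls 4 mm thick rising to 18 mm above the table, sides along the tray's axes.
- cap_bay1 (a point): The same for the other end-cap bay, tray x -1, y 108 mm. Either cap may go in either bay.
- foot_bay0 (a point): Centre of the floor (6 mm above the table) of a foot bay in the row of three, tray x 74, y -80 mm. Any foot may go in any of the three.
- foot_bay1 (a point): Centre of the floor (6 mm above the table) of a foot bay in the row of three, tray x 74, y -6 mm. Any foot may go in any of the three.
- foot_bay2 (a point): Centre of the floor (6 mm above the table) of a foot bay in the row of three, tray x 74, y 68 mm. Any foot may go in any of the three.
- bar0: Eight-sided steel bar, 28 mm across flats, 100 mm long, 0.2 to 0.42 kg, lying flat on the table at the start, to the robot's right. Origin at its very centre (14 mm above what it lies flat on, 7.8 mm above the block's top when in a groove); x axis along its length; both ends alike. It lies in the groove with a flat face down, as on the table. Sliding it takes 1 to 5 N.
- bar1: Eight-sided steel bar, 28 mm across flats, 100 mm long, 0.2 to 0.42 kg, lying flat on the table at the start, to the robot's right. Origin at its very centre (14 mm above what it lies flat on, 7.8 mm above the block's top when in a groove); x axis along its length; both ends alike. It lies in the groove with a flat face down, as on the table. Sliding it takes 1 to 5 N.
- cap0: Black plastic tube end cap: square flange 48 x 48 x 8 mm with a square boss 36 x 36 mm, 18 mm high, on it (26 mm in all), about 50 g. Starts flange down on the table, to the robot's right, farther out than the bars; one of the two may be absent. Origin at the centre of the flange's underside, z up, sides along x and y.
- cap1: Black plastic tube end cap: square flange 48 x 48 x 8 mm with a square boss 36 x 36 mm, 18 mm high, on it (26 mm in all), about 50 g. Starts flange down on the table, to the robot's right, farther out than the bars; one of the two may be absent. Origin at the centre of the flange's underside, z up, sides along x and y.
- foot0: Levelling foot, standing on the table to the robot's left: black rubber disc 50 mm in diameter, 16 mm high, with a steel stem 22 mm in diameter on it, 110 mm high in all (a collar 32 mm in diameter up to 24 mm), about 0.2 kg and low in weight. Two or three are present. Origin at the centre of the underside, z up the stem.
- foot1: Levelling foot, standing on the table to the robot's left: black rubber disc 50 mm in diameter, 16 mm high, with a steel stem 22 mm in diameter on it, 110 mm high in all (a collar 32 mm in diameter up to 24 mm), about 0.2 kg and low in weight. Two or three are present. Origin at the centre of the underside, z up the stem.
- foot2: Levelling foot, standing on the table to the robot's left: black rubber disc 50 mm in diameter, 16 mm high, with a steel stem 22 mm in diameter on it, 110 mm high in all (a collar 32 mm in diameter up to 24 mm), about 0.2 kg and low in weight. Two or three are present. Origin at the centre of the underside, z up the stem.
- bottle: Bystander: white bottle 60 mm in diameter, 170 mm high, at the far left. Origin at the centre of its underside.
- tape: Bystander: roll of tape, 100 mm across, 48 mm high, lying beyond the tray. Origin at the centre of its underside.
- carton: Bystander: closed carton 80 x 130 x 60 mm at the far right. Origin at the centre of its underside.
Things that resemble listed ones, but are neither listed nor needed, are in the scene too. What is shaped like the foot2 but purple is not meant. Leave any orange or yellow look-alike of the cap0 alone.

How it is judged:
By the outcome, as a careful person would: the job done as asked, in the order asked, and still so for the second after the job is handed in, with the robot touching nothing.
Of cap0, cap1 only 1 to 2 are there at a start; the rules pass over those that are not, and their reading is None.
Of foot0, foot1, foot2 only 2 to 3 are there at a start; the rules pass over those that are not, and their reading is None.
At some moment in a run one of cap0, cap1, foot0, foot1, foot2 may be knocked a few centimetres aside while the robot is not near it.
Once in a run the grip may slacken for a moment while it holds something.
It also fails if it takes over 210 s, if anything falls off the work surface, if the arm or the gripper's body presses on something with over 40 N, if the wrist force passes 120 N, or if a joint passes its speed limit or range.

### The arm

A 7-joint arm with a two-finger parallel gripper is mounted at the origin on the work surface. World frame = base frame: x ahead of the robot, y to its left, z up, the work surface at z = 0. Lengths are in m, angles in rad, forces in N, time in s.
With the tool pointing down it reaches from about 0.425 to 0.975 m from the base axis. Payload 16.7 kg.
Tool frame: the origin (TCP) lies at the very end of the fingers, on their centre line; the grasp point (between the pads) lies 19 mm behind it; z points along the fingers, y is the line along which they close (so a half turn about z gives the same grasp; the last joint's range is limited). The gripper opens to 85 mm and grips with 20 to 120 N. Pads are 22 mm wide; open, the fingers measure 114 mm over their backs; the gripper's body (76 mm by 85 mm) begins 54 mm behind the grasp point. The pads swing forward as they close: fully open they stand 13 mm farther back than shut.
Start: joints at [-1.45, 0.426, 0.074, 1.606, -0.034, 1.111, -0.067], TCP at [0.181, 0.65, 0.231] pointing down, gripper open.
Joint ranges: [-2.85, 2.85], [-0.5, 2.14], [-1.23, 1.37], [0.21, 2.46], [-1.02, 4.16], [0.16, 2.05], [-2.73, 2.73]. Speed limits (rad/s): [1.89, 1.89, 2.39, 2.39, 3.01, 3.01, 3.01].

### API

Orientations are given as a 3x3 rotation matrix whose columns are the frame's x, y, z axes.
In Python, from rig import arm gives the robot as it stands.
- The arm moves only by the tool arm_command, never from a script. Its argument "increments" is a list of rows, each an object with "linear": the shift along the world's x, y, z as a fraction of full scale, a list of three; "twist": the turn, a rotation vector about the world's x, y, z as a fraction of full scale, a list of three. A call has 1 to 8 rows; each row shifts and turns the commanded pose from where the row before left it; what a row does not reach is not made up. Full scale, the value 1, is 20 mm for a shift and 6 degrees for a turn. A row lasts 1/12 s, in which the tool goes at most 41.7 mm and 7.16 degrees, less where a joint would pass 70% of its speed; a pose out of reach is approached as far as the arm can. A call with a number of a shift or a turn outside -1 to 1 is refused whole. A call with a gripper value outside its range is refused whole. "claw" is the opening, from 0 (shut) to 1 (fully open), set as the call begins (left out, the last holds). The fingers move at their own pace and stop on an object; "newtons" is the grip in N (left out, the last holds). Time passes only in rows, so rows that do not move let the fingers close. It gives the time, the measured TCP pose, the force, the opening and the grip force at its end, in the units of the state.
- arm.state(): the state, without advancing time (a new reading comes with each control period).
- arm.capture(name): name is "side" or "top" or "wrist"; returns the picture (400x640x3 uint8, red, green, blue); there is no depth.
- arm.camera_info(name): a dict with "fx", "fy", "cx", "cy" (pixels), "k1" (the pictures are not rectified: a ray, as slopes to the right and down, at radius r is drawn at 1 + k1 r^2 times it, then the intrinsics apply), "world_from_camera" (4x4, takes a point from camera to world coordinates). Camera axes: x right, y down, z forward; pixel columns grow to the right and rows downward; lengths in m; the calibration is good to about 2 mm. A picture is of the moment at which its call begins: read the wrist's pose just before it. camera_info takes no time and is no camera call; for the wrist camera it gives the pose at the moment of the call.
- arm.job_done(): hands the job in; it is judged then, once.
The state is a dict: "clock": time; "joint_positions": joint angles; "joint_vel": joint speeds; "tau": joint torques, N m; "ee_pos": TCP position; "tcp_rot": TCP orientation; "wrist_force": force on the tool from outside, world axes, zero at the start; "ft_torque": the same for the moment, N m; "gripper_width": finger opening in m; "finger_force": force on a finger pad.
Only numpy, scipy, OpenCV 4.12 (cv2) and the standard library are available. Lean on these libraries where they do the work, as an engineer would, in place of code of your own. Each camera call takes 0.05 s, during which the arm holds its last target. There are 200 camera calls.

## Working session

There is one attempt and no reset: what is moved stays moved. The work goes in short steps, Python scripts to look and compute and a tool call to move; the robot and the scene stay as the last step left them, time stands still between calls to the robot, and variables do not carry over. Pictures are saved under pics/ and viewed, at most 14 in all, crops included, and the job is handed in when it is done.

Besides the shell and the picture viewer there is one more tool, called after "Call:" as name([rows], argument=value, ...), one row to a line, values as JSON. arm_command: Moves the arm, as the interface text tells. Its arguments: {"type":"object","properties":{"increments":{"type":"array","items":{"type":"object","properties":{"linear":{"type":"array","items":{"type":"number","minimum":-1,"maximum":1}},"twist":{"type":"array","items":{"type":"number","minimum":-1,"maximum":1}}}}},"claw":{"type":"number"},"newtons":{"type":"number"}},"required":["increments"]}

```bash
mkdir -p pics
cat > h.py <<'E'
import numpy as np, cv2
from rig import arm
def cap(name,fn):
    ci=arm.camera_info(name); im=arm.capture(name)
    cv2.imwrite('pics/'+fn,im[:,:,::-1]); np.savez('pics/'+fn+'.npz',T=np.array(ci["world_from_camera"]),k=[ci[q] for q in("fx","fy","cx","cy","k1")])
    return im
def ray(fn,u,v):
    d=np.load('pics/'+fn+'.npz'); T=d['T']; fx,fy,cx,cy,k1=d['k']
    K=np.array([[fx,0,cx],[0,fy,cy],[0,0,1]])
    p=cv2.undistortPoints(np.array([[[u,v]]],float),K,np.array([k1,0,0,0.]))[0,0]
    return T[:3,3],T[:3,:3]@np.array([p[0],p[1],1])
def at(fn,u,v,z):
    o,r=ray(fn,u,v); return (o+r*(z-o[2])/r[2])
def tri(a,b):
    o1,r1=ray(*a);o2,r2=ray(*b)
    s=np.linalg.lstsq(np.c_[r1,-r2],o2-o1,rcond=None)[0]
    p,q=o1+s[0]*r1,o2+s[1]*r2
    return (p+q)/2,np.linalg.norm(p-q)
def proj(fn,P):
    d=np.load('pics/'+fn+'.npz'); T=d['T']; fx,fy,cx,cy,k1=d['k']
    K=np.array([[fx,0,cx],[0,fy,cy],[0,0,1]]); Ti=np.linalg.inv(T)
    return cv2.projectPoints(np.atleast_2d(P).astype(float),cv2.Rodrigues(Ti[:3,:3])[0],Ti[:3,3],K,np.array([k1,0,0,0.]))[0][:,0]
E
python3 - <<'E'
from h import *
np.set_printoptions(precision=3,suppress=True)
a=cap('top','top0.png');b=cap('side','side0.png')
for n in('top','side','wrist'):
    c=arm.camera_info(n);print(n,c['fx'],c['k1'],np.array(c['world_from_camera']))
s=arm.state();print(s)
for n in('top0','side0'):
    im=cv2.imread(f'pics/{n}.png');cv2.imwrite(f'pics/{n}b.png',cv2.resize(im,(800,500),interpolation=cv2.INTER_CUBIC))
E
```

```text
top 423.7577236917021 -0.0007519111772139232 [[-0.008 -0.998  0.063  0.502]
 [-1.     0.009  0.008  0.043]
 [-0.009 -0.063 -0.998  1.336]
 [ 0.     0.     0.     1.   ]]
side 391.1235372622217 -0.07134472969292012 [[ 0.977 -0.164  0.137  0.386]
 [-0.213 -0.704  0.678 -0.903]
 [-0.015 -0.691 -0.722  1.071]
 [ 0.     0.     0.     1.   ]]
wrist 316.78118390539623 -0.04164740625561815 [[ 0.267  0.916  0.298  0.105]
 [ 0.964 -0.254 -0.084  0.671]
 [-0.001  0.309 -0.951  0.374]
 [ 0.     0.     0.     1.   ]]
{'clock': 0.1, 'joint_positions': array([-1.45 ,  0.427,  0.074,  1.607, -0.034,  1.111, -0.067]), 'joint_vel': array([-0.001, -0.001, -0.002, -0.002, -0.   ,  0.001,  0.001]), 'tau': array([  0.009, -95.154,   3.772, -46.441,   0.02 ,   0.006,  -0.   ]), 'ee_pos': array([0.18 , 0.65 , 0.231]), 'tcp_rot': array([[-0.964,  0.267, -0.   ],
       [ 0.267,  0.964, -0.001],
       [-0.   , -0.001, -1.   ]]), 'wrist_force': array([-0.261, -0.604,  0.768]), 'ft_torque': array([-0.007, -0.041,  0.016]), 'finger_force': 0.0, 'gripper_width': 0.08547557592745868}
```

View pics/top0b.png

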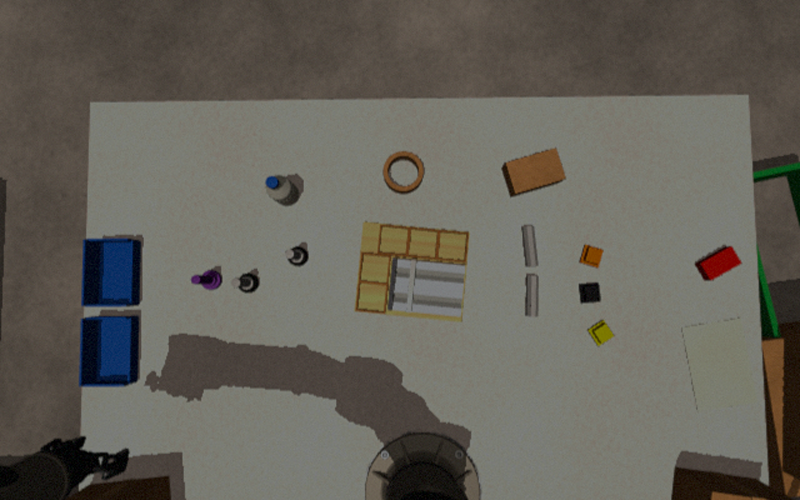

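View pics/side0b.png

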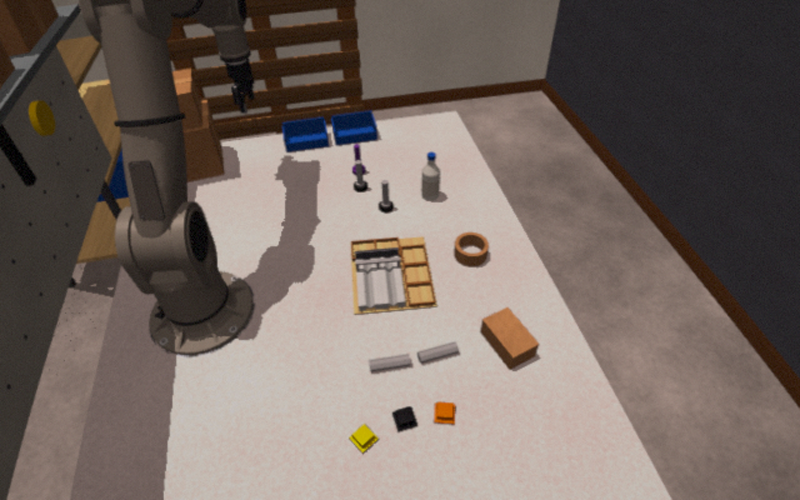

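The top picture shows the tray at about (413,270) in the 800-wide view, two bars at (529,245) and (531,295), and the black cap at (590,293). The look-alikes to avoid are orange (591,256), yellow (600,333) and red (718,262). The feet are at (246,283) and (297,255), and the purple look-alike is at (207,280). Only one black cap and two feet are present.

Run:
```python
from h import *
np.set_printoptions(precision=3,suppress=True)
f='top0.png'
for n,u,v,z in [('bar0a',526,226,.028),('bar0b',533,265,.028),('bar1a',532,275,.028),('bar1b',531,316,.028),('cap',589,292,.026),('foot0',243,281,.1),('foot1',292,253,.1),('traycTL',364,222,.018),('TR',468,233,.018),('BL',356,311,.006),('BR',463,321,.006),('bottle',278,185,.1),('carton',533,170,.06),('tape',404,172,.048)]:
    print(n,at(f,u/1.25,v/1.25,z))
im=cv2.imread('pics/top0.png')
c=im[165:270,275:495];cv2.imwrite('pics/topc.png',cv2.resize(c,None,fx=3.63,fy=3.63,interpolation=cv2.INTER_CUBIC))
```

```text
bar0a [ 0.645 -0.264  0.028]
bar0b [ 0.548 -0.279  0.028]
bar1a [ 0.523 -0.276  0.028]
bar1b [ 0.423 -0.271  0.028]
cap [ 0.48  -0.415  0.026]
foot0 [0.514 0.415 0.1  ]
foot1 [0.578 0.301 0.1  ]
traycTL [0.66  0.138 0.018]
TR [ 0.63  -0.122  0.018]
BL [0.438 0.16  0.006]
BR [ 0.411 -0.107  0.006]
bottle [0.739 0.335 0.1  ]
carton [ 0.778 -0.277  0.06 ]
tape [0.779 0.037 0.048]
```

View pics/topc.png

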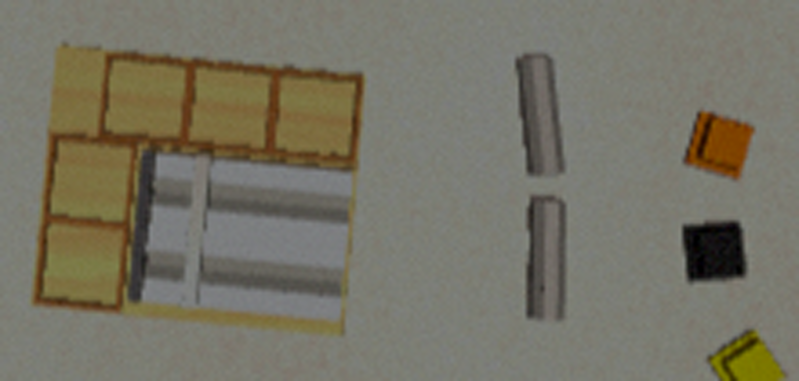

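Call:
arm_command([
  {"linear": [0.8,-1,0.2],"twist": [0,0,0.1]},
  {"linear": [0.8,-1,0.2],"twist": [0,0,0.1]},
  {"linear": [0.8,-1,0.2],"twist": [0,0,0.1]},
  {"linear": [0.8,-1,0.2],"twist": [0,0,0.1]},
  {"linear": [0.8,-1,0.2],"twist": [0,0,0.1]},
  {"linear": [0.8,-1,0.2],"twist": [0,0,0.1]},
  {"linear": [0.8,-1,0.2],"twist": [0,0,0.1]},
  {"linear": [0.8,-1,0.2],"twist": [0,0,0.1]},
], claw=1)

```text
clock: 0.77
ee_pos: [0.3091, 0.4891, 0.2633]
tcp_rot: [[-0.983, 0.185, -0.0], [0.185, 0.983, -0.0], [0.0, -0.0, -1.0]]
wrist_force: [-0.1, -1.0, 0.1]
gripper_width: 0.0854
finger_force: 0.0
```

Call:
arm_command([
  {"linear": [0.8,-1,0.2],"twist": [0,0,0.1]},
  {"linear": [0.8,-1,0.2],"twist": [0,0,0.1]},
  {"linear": [0.8,-1,0.2],"twist": [0,0,0.1]},
  {"linear": [0.8,-1,0.2],"twist": [0,0,0.1]},
  {"linear": [0.8,-1,0.2],"twist": [0,0,0.1]},
  {"linear": [0.8,-1,0.2],"twist": [0,0,0.1]},
  {"linear": [0.8,-1,0.2],"twist": [0,0,0.1]},
  {"linear": [0.8,-1,0.2],"twist": [0,0,0.1]},
])

```text
clock: 1.43
ee_pos: [0.4371, 0.3291, 0.2953]
tcp_rot: [[-0.995, 0.103, -0.0], [0.103, 0.995, -0.0], [0.0, -0.0, -1.0]]
wrist_force: [-0.5, 0.7, 0.3]
gripper_width: 0.0855
finger_force: 0.0
```

Call:
arm_command([
  {"linear": [0.8,-1,0.2],"twist": [0,0,0.1]},
  {"linear": [0.8,-1,0.2],"twist": [0,0,0.1]},
  {"linear": [0.8,-1,0.2],"twist": [0,0,0.1]},
  {"linear": [0.8,-1,0.2],"twist": [0,0,0.1]},
  {"linear": [0,-1,0]},
  {"linear": [0,-1,0]},
  {"linear": [0,-1,0]},
  {"linear": [0,-1,0]},
])

```text
validation failed for argument at $.in...
```

Call:
arm_command([
  {"linear": [0,-1,0]},
  {"linear": [0,-1,0]},
  {"linear": [0,-1,0]},
  {"linear": [0,-1,0]},
  {"linear": [0,-1,0]},
  {"linear": [0,-1,0]},
  {"linear": [0,-1,0]},
  {"linear": [0,-1,0]},
])

```text
validation failed for argument at $.in...
```

Call:
arm_command([
  {"linear": [0,-1,0]},
  {"linear": [0,-1,0]},
  {"linear": [0,-1,0]},
  {"linear": [0,-1,0]},
  {"linear": [0,-1,0]},
  {"linear": [0,0,0]},
  {"linear": [0,0,0]},
  {"linear": [0,0,0]},
])

```text
validation failed for argument at $.in...
```

Run:
```python
from h import *
np.set_printoptions(precision=3,suppress=True)
s=arm.state();print(s['ee_pos'],s['tcp_rot'],s['joint_positions'])
im=cap('wrist','w1.png')[:,:,::-1]
cv2.imwrite('pics/w1b.png',cv2.resize(im,(800,500),interpolation=cv2.INTER_CUBIC))
```

```text
[0.437 0.329 0.295] [[-0.995  0.103 -0.   ]
 [ 0.103  0.995 -0.   ]
 [ 0.    -0.    -1.   ]] [-0.974  0.161  0.24   1.827 -0.042  1.159  0.748]
```

View pics/w1b.png

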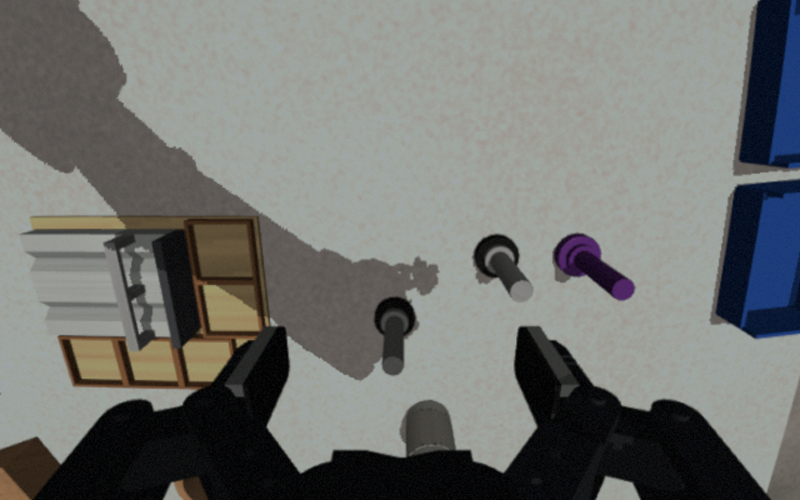

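The wrist view shows the feet standing with their discs at (497,257) and (394,318), the purple look-alike at (578,257), and the tray at the lower left. Rows need a twist entry, so I'll include one in every row.

Call:
arm_command([
  {"linear": [0.8,-1,0.2],"twist": [0,0,0.1]},
  {"linear": [0.8,-1,0.2],"twist": [0,0,0.1]},
  {"linear": [0.8,-1,0.2],"twist": [0,0,0.1]},
  {"linear": [0.8,-1,0.2],"twist": [0,0,0.1]},
  {"linear": [0,-1,0],"twist": [0,0,0]},
  {"linear": [0,-1,0],"twist": [0,0,0]},
  {"linear": [0,-1,0],"twist": [0,0,0]},
  {"linear": [0,-1,0],"twist": [0,0,0]},
])

```text
clock: 2.15
ee_pos: [0.5003, 0.1694, 0.311]
tcp_rot: [[-0.998, 0.062, -0.001], [0.062, 0.998, -0.0], [0.001, -0.0, -1.0]]
wrist_force: [0.2, 0.4, -0.2]
gripper_width: 0.0854
finger_force: 0.0
```

Call:
arm_command([
  {"linear": [0,-1,0],"twist": [0,0,0]},
  {"linear": [0,-1,0],"twist": [0,0,0]},
  {"linear": [0,-1,0],"twist": [0,0,0]},
  {"linear": [0,-1,0],"twist": [0,0,0]},
  {"linear": [0,-1,0],"twist": [0,0,0]},
  {"linear": [0,-1,0],"twist": [0,0,0]},
  {"linear": [0,-1,0],"twist": [0,0,0]},
  {"linear": [0,-1,0],"twist": [0,0,0]},
])

```text
clock: 2.82
ee_pos: [0.5003, 0.0095, 0.3111]
tcp_rot: [[-0.998, 0.061, -0.0], [0.061, 0.998, -0.0], [0.0, -0.0, -1.0]]
wrist_force: [0.3, 0.3, 0.7]
gripper_width: 0.0857
finger_force: 0.0
```

Call:
arm_command([
  {"linear": [0,-1,0],"twist": [0,0,0]},
  {"linear": [0,-1,0],"twist": [0,0,0]},
  {"linear": [0,-1,0],"twist": [0,0,0]},
  {"linear": [0,-1,0],"twist": [0,0,0]},
  {"linear": [0,-1,0],"twist": [0,0,0]},
  {"linear": [0,0,0],"twist": [0,0,0]},
  {"linear": [0,0,0],"twist": [0,0,0]},
  {"linear": [0,0,0],"twist": [0,0,0]},
])

```text
clock: 3.48
ee_pos: [0.5005, -0.089, 0.3111]
tcp_rot: [[-0.998, 0.061, -0.0], [0.061, 0.998, 0.0], [0.0, 0.0, -1.0]]
wrist_force: [-0.1, 0.1, -0.1]
gripper_width: 0.0853
finger_force: 0.0
```

Run:
```python
from h import *
np.set_printoptions(precision=3,suppress=True)
s=arm.state();print(s['ee_pos'],s['tcp_rot'],s['joint_positions'])
im=cap('wrist','w2.png')[:,:,::-1]
cv2.imwrite('pics/w2b.png',cv2.resize(im,(800,500),interpolation=cv2.INTER_CUBIC))
```

```text
[ 0.501 -0.089  0.311] [[-0.998  0.061 -0.   ]
 [ 0.061  0.998  0.   ]
 [ 0.     0.    -1.   ]] [-0.482  0.075  0.57   1.898 -0.044  1.181  1.614]
```

View pics/w2b.png

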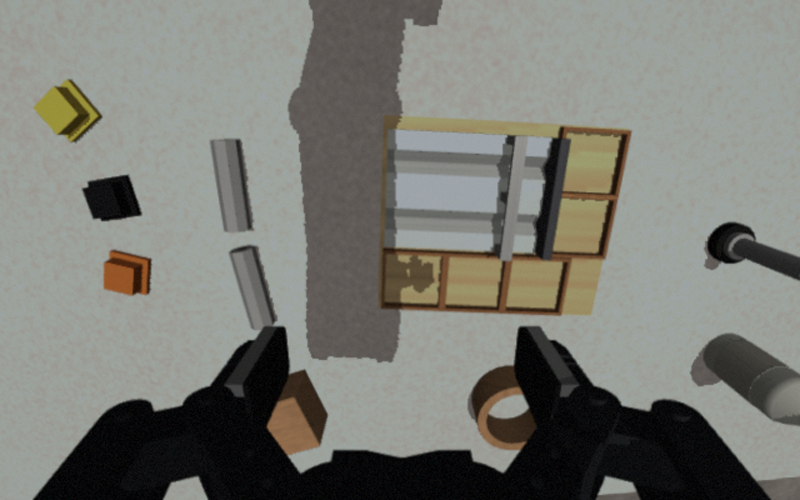

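The wrist view shows the tray corners clearly at (388,118), (630,131), (381,307) and (592,314). The bars are at (232,185) and (253,287), and the black cap at (110,198) lies between the yellow and orange look-alikes.

```bash
cat > tray.py <<'E'
from h import *
from scipy.optimize import least_squares
W=lambda u,v:('w2.png',u/1.25,v/1.25)
C=lambda u,v:('top0.png',275+u/3.63,165+v/3.63)
obs=[(W(388,118),(-112,-121,6)),(W(630,131),(-110,145,18)),(W(381,307),(111,-117,18)),(W(592,314),(115,149,6)),(W(606,256),(36,145,18)),(W(562,313),(111,105,18)),
(C(62,45),(115,149,6)),(C(364,74),(111,-117,18)),(C(343,333),(-112,-121,6)),(C(35,303),(-110,145,18))]
def t2w(p,P):
    c,s=np.cos(p[2]),np.sin(p[2]);P=np.array(P)/1000
    return np.array([p[0]+c*P[0]-s*P[1],p[1]+s*P[0]+c*P[1],p[3]+P[2]])
def res(p):
    r=[]
    for o,P in obs: r+=list(proj(o[0],t2w(p,P))[0]-o[1:])
    return np.array(r)
E
python3 - <<'E'
from tray import *
np.set_printoptions(precision=3,suppress=True)
p=least_squares(res,[.54,.01,-.09,0],loss='soft_l1').x
print(p,np.degrees(p[2]));print(res(p).reshape(-1,2).round(1).tolist())
for n,P in dict(home0=(-66,5,37.8),home1=(-4,5,37.8),cb0=(-73,108,6),cb1=(-1,108,6),fb1=(74,-6,6),fb2=(74,68,6)).items(): print(n,t2w(p,P))
print('bar0',tri(W(253,287),C(540,115)));print('bar1',tri(W(232,185),C(547,258)))
for n,a,b in[('bar1',W(226.5,139),W(237,230)),('bar0',W(244.5,247),W(262,325)),('bar1t',C(548,198),C(545.5,319)),('bar0t',C(534,56),C(546,174.5))]:
    A,B=at(*a,.014),at(*b,.014);d=A-B if A[0]>B[0] else B-A;print(n,(A+B)/2,np.degrees(np.arctan2(d[1],d[0])),np.linalg.norm(d))
print('cap',at(*C(715,251),.012))
E
```

```text
[ 0.535  0.006 -0.1   -0.004] -5.735608635275997
[[-3.0, -2.0], [0.4, -1.3], [1.1, 0.5], [-0.7, -0.7], [-0.8, 1.2], [-0.4, 0.5], [-2.2, -0.8], [-1.2, -0.3], [-0.6, -0.4], [-0.7, -0.5]]
home0 [0.47  0.018 0.034]
home1 [0.532 0.012 0.034]
cb0 [0.474 0.121 0.002]
cb1 [0.545 0.114 0.002]
fb1 [ 0.608 -0.007  0.002]
fb2 [0.616 0.067 0.002]
bar0 (array([ 0.596, -0.274,  0.018]), np.float64(0.0007335938711407921))
bar1 (array([ 0.474, -0.279,  0.012]), np.float64(0.0010147037367750447))
bar1 [ 0.475 -0.278  0.014] -4.037278721153905 0.1016075568963904
bar0 [ 0.598 -0.275  0.014] 1.7297327716033188 0.10255833682123594
bar1t [ 0.473 -0.278  0.014] -2.56856603487054 0.10315585217625803
bar0t [ 0.596 -0.275  0.014] 4.39274154983243 0.10252574581023811
cap [ 0.479 -0.423  0.012]
```

Call:
arm_command([
  {"linear": [-0.09,-0.63,-0.8],"twist": [0,0,0]},
  {"linear": [-0.09,-0.63,-0.8],"twist": [0,0,0]},
  {"linear": [-0.09,-0.63,-0.8],"twist": [0,0,0]},
  {"linear": [-0.09,-0.63,-0.8],"twist": [0,0,0]},
  {"linear": [-0.09,-0.63,-0.8],"twist": [0,0,0]},
  {"linear": [-0.09,-0.63,-0.8],"twist": [0,0,0]},
  {"linear": [-0.09,-0.63,-0.8],"twist": [0,0,0]},
  {"linear": [-0.09,-0.63,-0.8],"twist": [0,0,0]},
])

```text
clock: 4.2
ee_pos: [0.4864, -0.1899, 0.1824]
tcp_rot: [[-0.998, 0.06, -0.0], [0.06, 0.998, 0.0], [0.0, 0.0, -1.0]]
wrist_force: [0.2, 0.8, 0.2]
gripper_width: 0.0853
finger_force: 0.0
```

Call:
arm_command([
  {"linear": [-0.09,-0.63,-0.8],"twist": [0,0,0]},
  {"linear": [-0.09,-0.63,-0.8],"twist": [0,0,0]},
  {"linear": [-0.09,-0.63,-0.8],"twist": [0,0,0]},
  {"linear": [-0.09,-0.63,-0.8],"twist": [0,0,0]},
  {"linear": [-0.09,-0.63,-0.8],"twist": [0,0,0]},
  {"linear": [-0.09,-0.63,-0.8],"twist": [0,0,0]},
  {"linear": [-0.09,-0.63,-0.8],"twist": [0,0,0]},
  {"linear": [0,0,0],"twist": [0,0,0]},
])

```text
clock: 4.87
ee_pos: [0.4721, -0.2792, 0.0688]
tcp_rot: [[-0.998, 0.062, -0.003], [0.062, 0.998, 0.0], [0.003, 0.0, -1.0]]
wrist_force: [-1.3, 0.5, -0.3]
gripper_width: 0.0855
finger_force: 0.0
```

Run:
```python
from h import *
s=arm.state();print(s['ee_pos'],s['joint_positions'])
im=cap('wrist','w3.png')[:,:,::-1]
cv2.imwrite('pics/w3b.png',im)
```

```text
[ 0.47214188 -0.27922934  0.06877783] [-0.00923611  0.48400067  0.53699093  2.04485193 -0.37158381  0.71050858
  2.27236351]
```

View pics/w3b.png

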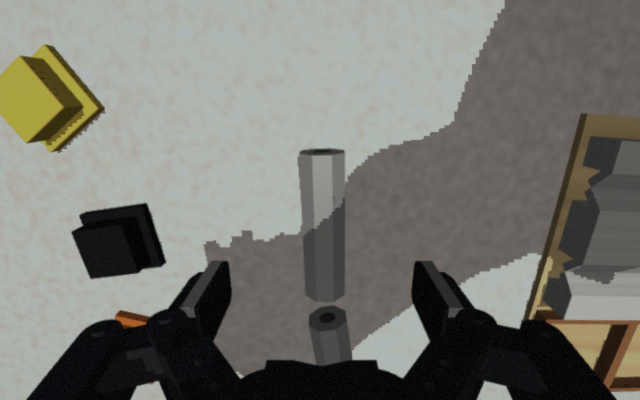

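The bar sits centred between the open fingers, spanning (322,150) to (323,297), and its axis is well aligned. The black cap is at (115,240).

Run:
```python
from h import *
np.set_printoptions(precision=4,suppress=True)
f='w3.png'
a,b=at(f,322,151,.028),at(f,323,294,.028);print(a,b,(a+b)/2,np.linalg.norm(a-b))
print('captop',at(f,105,250,.026),'flange corner', [at(f,u,v,.008) for u,v in((152,204),(164,266))])
```

```text
[ 0.4223 -0.2764  0.028 ] [ 0.5186 -0.2816  0.028 ] [ 0.4705 -0.279   0.028 ] 0.09635948354335802
captop [ 0.4785 -0.4239  0.026 ] flange corner [array([ 0.454 , -0.3951,  0.008 ]), array([ 0.5018, -0.3972,  0.008 ])]
```

Call:
arm_command([
  {"linear": [0,0,-0.9],"twist": [0,0,0]},
  {"linear": [0,0,-0.9],"twist": [0,0,0]},
  {"linear": [0,0,-0.9],"twist": [0,0,0]},
  {"linear": [0.05,0.05,-0.3],"twist": [0,0,0]},
  {"linear": [0,0,0],"twist": [0,0,0]},
  {"linear": [0,0,0],"twist": [0,0,0]},
])

```text
clock: 5.42
ee_pos: [0.4752, -0.2771, 0.0121]
tcp_rot: [[-0.998, 0.061, 0.0], [0.061, 0.998, 0.0], [-0.0, 0.0, -1.0]]
wrist_force: [0.7, 0.1, -0.2]
gripper_width: 0.0852
finger_force: 0.0
```

Call:
arm_command([
  {"linear": [-0.1,-0.05,-0.15],"twist": [0,0,0]},
  {"linear": [0,0,0],"twist": [0,0,0]},
])

```text
clock: 5.58
ee_pos: [0.4727, -0.2787, 0.009]
tcp_rot: [[-0.998, 0.061, 0.001], [0.061, 0.998, -0.0], [-0.001, -0.0, -1.0]]
wrist_force: [0.1, -0.2, -1.0]
gripper_width: 0.0856
finger_force: 0.0
```

Call:
arm_command([
  {"linear": [0,0,0],"twist": [0,0,0]},
  {"linear": [0,0,0],"twist": [0,0,0]},
  {"linear": [0,0,0],"twist": [0,0,0]},
  {"linear": [0,0,0],"twist": [0,0,0]},
  {"linear": [0,0,0],"twist": [0,0,0]},
  {"linear": [0,0,0],"twist": [0,0,0]},
  {"linear": [0,0,0],"twist": [0,0,0]},
  {"linear": [0,0,0],"twist": [0,0,0]},
], claw=0, newtons=80)

```text
clock: 6.25
ee_pos: [0.4727, -0.2786, 0.0088]
tcp_rot: [[-0.998, 0.061, 0.0], [0.061, 0.998, 0.0], [-0.0, 0.0, -1.0]]
wrist_force: [-2.6, 2.7, 11.9]
gripper_width: 0.0256
finger_force: 79.1
```

Call:
arm_command([
  {"linear": [0,0,0.3],"twist": [0,0,0]},
  {"linear": [0,0,0.5],"twist": [0,0,0]},
  {"linear": [0,0,0.7],"twist": [0,0,0]},
  {"linear": [0,0,1],"twist": [0,0,0]},
  {"linear": [0,0,1],"twist": [0,0,0]},
  {"linear": [0,0,0],"twist": [0,0,0]},
])

```text
clock: 6.75
ee_pos: [0.4739, -0.2797, 0.0819]
tcp_rot: [[-0.998, 0.062, 0.004], [0.062, 0.998, -0.001], [-0.004, -0.001, -1.0]]
wrist_force: [1.8, -1.4, -3.1]
gripper_width: 0.0259
finger_force: 80.1
```

Run:
```python
from tray import *
np.set_printoptions(precision=4,suppress=True)
s=arm.state();print(s['ee_pos'],s['gripper_width'],s['finger_force'],s['wrist_force'])
p=[.535,.006,-.1,0]
for x in(-66,-4): print([t2w(p,(x,y,0)) for y in(-52,-110,5)])
cap('wrist','w4.png');im=cv2.imread('pics/w4.png')[130:400,180:460];cv2.imwrite('pics/w4b.png',cv2.resize(im,None,fx=2,fy=2))
```

```text
[ 0.4739 -0.2797  0.0819] 0.02585780454593636 80.1424940675497 [ 1.7753 -1.4285 -3.1433]
[array([ 0.4641, -0.0392,  0.    ]), array([ 0.4583, -0.0969,  0.    ]), array([0.4698, 0.0176, 0.    ])]
[array([ 0.5258, -0.0453,  0.    ]), array([ 0.52  , -0.1031,  0.    ]), array([0.5315, 0.0114, 0.    ])]
```

View pics/w4b.png

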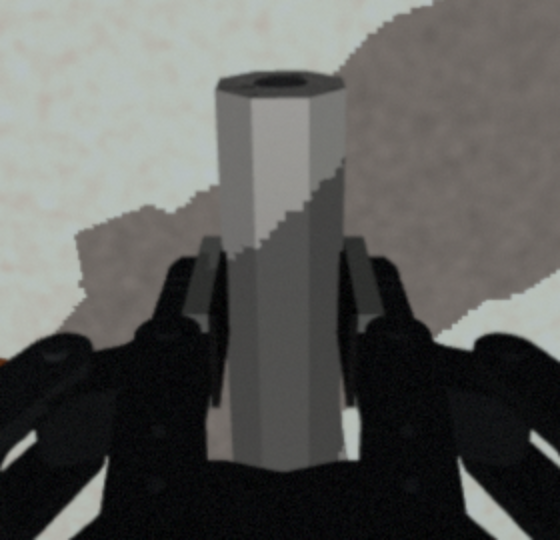

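Call:
arm_command([
  {"linear": [-0.03,0.74,0],"twist": [0,0,-0.96]},
  {"linear": [-0.03,0.74,0],"twist": [0,0,-0.96]},
  {"linear": [-0.03,0.74,0],"twist": [0,0,-0.96]},
  {"linear": [-0.03,0.74,0],"twist": [0,0,-0.96]},
  {"linear": [-0.03,0.74,0],"twist": [0,0,-0.96]},
  {"linear": [-0.03,0.74,0],"twist": [0,0,-0.96]},
  {"linear": [-0.03,0.74,0],"twist": [0,0,-0.96]},
  {"linear": [-0.03,0.74,0],"twist": [0,0,-0.96]},
])

```text
clock: 7.47
ee_pos: [0.4672, -0.1594, 0.0777]
tcp_rot: [[-0.644, 0.765, -0.001], [0.765, 0.644, -0.0], [0.001, -0.001, -1.0]]
wrist_force: [0.9, -0.4, -4.5]
gripper_width: 0.0257
finger_force: 80.2
```

Call:
arm_command([
  {"linear": [-0.03,0.74,0],"twist": [0,0,-0.96]},
  {"linear": [-0.03,0.74,0],"twist": [0,0,-0.96]},
  {"linear": [-0.03,0.74,0],"twist": [0,0,-0.96]},
  {"linear": [-0.03,0.74,0],"twist": [0,0,-0.96]},
  {"linear": [-0.03,0.74,0],"twist": [0,0,-0.96]},
  {"linear": [-0.03,0.74,0],"twist": [0,0,-0.96]},
  {"linear": [-0.03,0.74,0],"twist": [0,0,-0.96]},
  {"linear": [-0.03,0.74,0],"twist": [0,0,-0.96]},
])

```text
clock: 8.13
ee_pos: [0.4624, -0.0411, 0.0778]
tcp_rot: [[0.104, 0.995, -0.001], [0.995, -0.104, -0.0], [-0.0, -0.001, -1.0]]
wrist_force: [1.6, 0.1, -8.1]
gripper_width: 0.0258
finger_force: 83.8
```

Call:
arm_command([
  {"linear": [0,0,0],"twist": [0,0,0]},
  {"linear": [0,0,0],"twist": [0,0,0]},
  {"linear": [0,0,0],"twist": [0,0,0]},
])

```text
clock: 8.38
ee_pos: [0.4627, -0.0421, 0.078]
tcp_rot: [[0.097, 0.995, -0.001], [0.995, -0.097, -0.001], [-0.001, -0.001, -1.0]]
wrist_force: [-0.1, -0.6, -3.3]
gripper_width: 0.0253
finger_force: 84.1
```

Run:
```python
from tray import *
np.set_printoptions(precision=4,suppress=True)
s=arm.state();print(s['ee_pos'],s['tcp_rot'],s['gripper_width'],s['joint_positions'])
im=cap('wrist','w5.png')
cv2.imwrite('pics/w5b.png',cv2.resize(im[:,:,::-1],(800,500),interpolation=cv2.INTER_CUBIC))
```

```text
[ 0.4627 -0.0421  0.078 ] [[ 0.0971  0.9953 -0.0006]
 [ 0.9953 -0.0971 -0.0006]
 [-0.0007 -0.0005 -1.    ]] 0.02534783999605266 [-0.8667  0.5192  1.037   2.2384 -0.6813  0.7441  0.5472]
```

View pics/w5b.png

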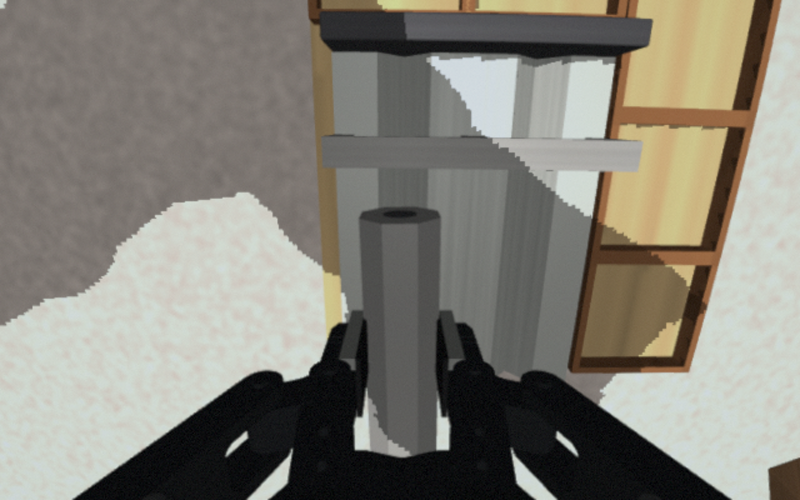

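The bar is held level, with its front end at (400,215), pointing at the left groove whose edges are near (378,190) and (430,190). The strap is at v≈137–168 and the stop at v≈15–50.

Run:
```python
from tray import *
np.set_printoptions(precision=4,suppress=True)
f='w5.png';q=lambda u,v,z:at(f,u/1.25,v/1.25,z)
p=[.535,.006,-.1,0]
print('strap',q(323,168,.062),q(641,169,.062),'exp front',t2w(p,(-98,8,62)),t2w(p,(28,8,62)))
print('stop top front',q(330,50,.056) ,t2w(p,(-98,55,56)),t2w(p,(28,55,56)))
for v in (60,100,185): print(v,(q(378,v,.03)+q(430,v,.03))/2)
print('exp groove0',[t2w(p,(-66,y,30)) for y in(50,20,-20)])
print('foot bay corner',q(570,370,.018),q(690,371,.018),'exp',t2w(p,(37,-117,18)),t2w(p,(111,-117,18)))
im=cv2.imread('pics/w5.png')[30:240,240:520];cv2.imwrite('pics/w5c.png',cv2.resize(im,None,fx=2.8,fy=2.8,interpolation=cv2.INTER_CUBIC))
b=q(400,215,.078+.005);print('bar front centre',b)
```

```text
strap [0.4388 0.0225 0.062 ] [0.5654 0.0103 0.062 ] exp front [0.4383 0.0237 0.062 ] [0.5637 0.0112 0.062 ]
stop top front [0.4469 0.0656 0.056 ] [0.443  0.0705 0.056 ] [0.5684 0.0579 0.056 ]
60 [0.475 0.063 0.03 ]
100 [0.4734 0.0463 0.03  ]
185 [0.4698 0.008  0.03  ]
exp groove0 [array([0.4743, 0.0623, 0.03  ]), array([0.4713, 0.0325, 0.03  ]), array([ 0.4673, -0.0073,  0.03  ])]
foot bay corner [ 0.559  -0.1139  0.018 ] [ 0.6342 -0.1232  0.018 ] exp [ 0.5601 -0.1141  0.018 ] [ 0.6338 -0.1215  0.018 ]
bar front centre [0.4678 0.0053 0.083 ]
```

View pics/w5c.png

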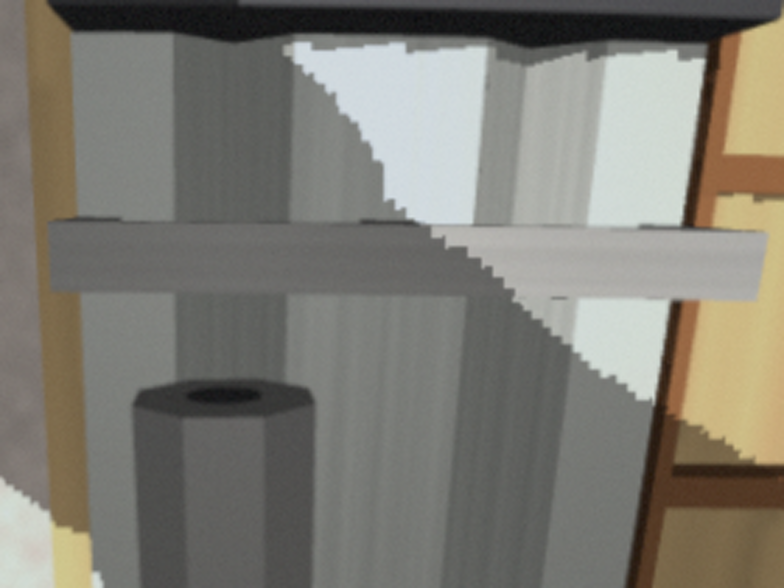

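Call:
arm_command([
  {"linear": [0.05,0,-0.6],"twist": [0,0,0]},
  {"linear": [0,0,-0.6],"twist": [0,0,0]},
  {"linear": [0,0,-0.5],"twist": [0,0,0]},
  {"linear": [0,0,-0.3],"twist": [0,0,0]},
  {"linear": [0,0,-0.1],"twist": [0,0,0]},
  {"linear": [0,0,0],"twist": [0,0,0]},
  {"linear": [0,0,0],"twist": [0,0,0]},
])

```text
clock: 9.02
ee_pos: [0.4641, -0.0422, 0.0366]
tcp_rot: [[0.099, 0.995, 0.0], [0.995, -0.099, 0.0], [0.0, 0.0, -1.0]]
wrist_force: [-0.2, -0.3, -4.2]
gripper_width: 0.0256
finger_force: 84.1
```

Call:
arm_command([
  {"linear": [0,0,-0.1],"twist": [0,0,0]},
  {"linear": [0,0,0],"twist": [0,0,0]},
  {"linear": [0,0,0],"twist": [0,0,0]},
])

```text
clock: 9.27
ee_pos: [0.4641, -0.0418, 0.0345]
tcp_rot: [[0.099, 0.995, 0.0], [0.995, -0.099, 0.0], [0.0, 0.0, -1.0]]
wrist_force: [-0.6, -0.2, -1.8]
gripper_width: 0.0257
finger_force: 84.5
```

Call:
arm_command([
  {"linear": [0,0,-0.06],"twist": [0,0,0]},
  {"linear": [0,0,0],"twist": [0,0,0]},
  {"linear": [0,0,0],"twist": [0,0,0]},
])

```text
clock: 9.52
ee_pos: [0.4641, -0.0417, 0.0337]
tcp_rot: [[0.099, 0.995, 0.0], [0.995, -0.099, 0.001], [0.001, 0.0, -1.0]]
wrist_force: [-6.6, 2.6, 23.2]
gripper_width: 0.0259
finger_force: 87.4
```

Call:
arm_command([
  {"linear": [0,0,0],"twist": [0,0,0]},
  {"linear": [0,0,0],"twist": [0,0,0]},
  {"linear": [0,0,0],"twist": [0,0,0]},
  {"linear": [0,0,0],"twist": [0,0,0]},
], claw=0.55)

```text
clock: 9.85
ee_pos: [0.4641, -0.0418, 0.0331]
tcp_rot: [[0.099, 0.995, 0.0], [0.995, -0.099, 0.0], [0.0, 0.0, -1.0]]
wrist_force: [-0.0, 0.2, -0.4]
gripper_width: 0.0468
finger_force: 0.0
```

Call:
arm_command([
  {"linear": [0,0,0.5],"twist": [0,0,0]},
  {"linear": [0,0,1],"twist": [0,0,0]},
  {"linear": [0,0,1],"twist": [0,0,0]},
  {"linear": [-0.09,-0.9,0],"twist": [0,0,0]},
  {"linear": [-0.09,-0.9,0],"twist": [0,0,0]},
  {"linear": [-0.09,-0.9,0],"twist": [0,0,0]},
  {"linear": [-0.09,-0.9,0],"twist": [0,0,0]},
  {"linear": [0,0,0],"twist": [0,0,0]},
])

```text
clock: 10.52
ee_pos: [0.4564, -0.1168, 0.0835]
tcp_rot: [[0.102, 0.995, 0.001], [0.995, -0.102, -0.001], [-0.001, 0.001, -1.0]]
wrist_force: [-0.1, 0.0, 0.0]
gripper_width: 0.0469
finger_force: 0.0
```

Call:
arm_command([
  {"linear": [0,0,0],"twist": [0,0,0]},
  {"linear": [0,0,0],"twist": [0,0,0]},
  {"linear": [0,0,0],"twist": [0,0,0]},
  {"linear": [0,0,0],"twist": [0,0,0]},
], claw=0, newtons=40)

```text
clock: 10.85
ee_pos: [0.4569, -0.1131, 0.083]
tcp_rot: [[0.098, 0.995, -0.0], [0.995, -0.098, 0.0], [0.0, -0.0, -1.0]]
wrist_force: [-0.0, -0.6, 1.1]
gripper_width: 0.0005
finger_force: 0.0
```

Run:
```python
from tray import *
np.set_printoptions(precision=4,suppress=True)
s=arm.state();print(s['ee_pos'],s['tcp_rot'],s['gripper_width'],s['joint_positions'],s['wrist_force'])
im=cap('wrist','w6.png')
cv2.imwrite('pics/w6b.png',im[:,:,::-1])
```

```text
[ 0.4569 -0.1131  0.083 ] [[ 0.0978  0.9952 -0.0003]
 [ 0.9952 -0.0978  0.0002]
 [ 0.0001 -0.0003 -1.    ]] 0.0004924214514538391 [-0.7054  0.5099  1.0273  2.2226 -0.6577  0.7526  0.6755] [-0.0011 -0.5538  1.0725]
```

View pics/w6b.png

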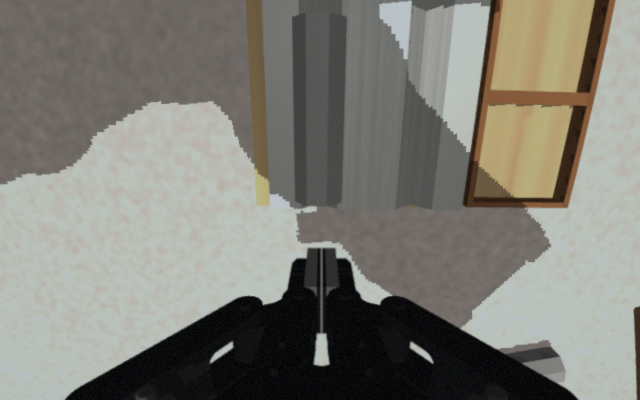

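The bar lies in the groove, with its near end at (319,207) and far end at (319,13). The closed fingers stand behind it.

Run:
```python
from tray import *
np.set_printoptions(precision=4,suppress=True)
print(at('w6.png',317,205,.05),at('w6.png',319,13,.0516),at('w6.png',293,205,.03),at('w6.png',265,206,.006))
p=[.535,.006,-.1,0]; print(t2w(p,(-66,-45,0)),t2w(p,(-66,-115,0)))
```

```text
[ 0.4573 -0.0936  0.05  ] [0.4684 0.0057 0.0516] [ 0.4408 -0.0988  0.03  ] [ 0.4172 -0.1053  0.006 ]
[ 0.4648 -0.0322  0.    ] [ 0.4578 -0.1018  0.    ]
```

Call:
arm_command([
  {"linear": [-0.05,-0.4,-1],"twist": [0,0,0]},
  {"linear": [-0.05,-0.4,-1],"twist": [0,0,0]},
  {"linear": [0,0,-0.3],"twist": [0,0,0]},
  {"linear": [0,0,0],"twist": [0,0,0]},
  {"linear": [0,0,0],"twist": [0,0,0]},
])

```text
clock: 11.32
ee_pos: [0.4547, -0.1297, 0.0374]
tcp_rot: [[0.099, 0.995, -0.001], [0.995, -0.099, -0.0], [-0.0, -0.001, -1.0]]
wrist_force: [0.1, 0.6, 0.8]
gripper_width: 0.0004
finger_force: 0.0
```

Call:
arm_command([
  {"linear": [0.05,0.5,-0.15],"twist": [0,0,0]},
  {"linear": [0.04,0.4,0],"twist": [0,0,0]},
  {"linear": [0.025,0.25,0],"twist": [0,0,0]},
  {"linear": [0.025,0.25,0],"twist": [0,0,0]},
  {"linear": [0.025,0.25,0],"twist": [0,0,0]},
  {"linear": [0.025,0.25,0],"twist": [0,0,0]},
  {"linear": [0.025,0.25,0],"twist": [0,0,0]},
  {"linear": [0.025,0.25,0],"twist": [0,0,0]},
])

```text
clock: 11.98
ee_pos: [0.4599, -0.0816, 0.0343]
tcp_rot: [[0.099, 0.995, 0.001], [0.995, -0.099, -0.0], [-0.0, 0.001, -1.0]]
wrist_force: [2.0, -4.8, -0.5]
gripper_width: 0.0001
finger_force: 2.4
```

Call:
arm_command([
  {"linear": [0.025,0.25,0],"twist": [0,0,0]},
  {"linear": [0.025,0.25,0],"twist": [0,0,0]},
  {"linear": [0.025,0.25,0],"twist": [0,0,0]},
  {"linear": [0,0,0],"twist": [0,0,0]},
])

```text
clock: 12.32
ee_pos: [0.4613, -0.0659, 0.0341]
tcp_rot: [[0.098, 0.995, -0.0], [0.995, -0.098, 0.0], [0.0, -0.0, -1.0]]
wrist_force: [0.2, 0.5, -0.3]
gripper_width: 0.0001
finger_force: 0.0
```

Call:
arm_command([
  {"linear": [0.015,0.2,0],"twist": [0,0,0]},
  {"linear": [0.02,0.2,0],"twist": [0,0,0]},
  {"linear": [0.02,0.2,0],"twist": [0,0,0]},
  {"linear": [0,0,0],"twist": [0,0,0]},
])

```text
clock: 12.65
ee_pos: [0.4622, -0.054, 0.034]
tcp_rot: [[0.098, 0.995, -0.0], [0.995, -0.098, 0.0], [0.0, -0.0, -1.0]]
wrist_force: [0.7, 0.1, -0.4]
gripper_width: -0.0001
finger_force: 0.0
```

Call:
arm_command([
  {"linear": [0.005,0.05,0],"twist": [0,0,0]},
  {"linear": [0.005,0.05,0],"twist": [0,0,0]},
  {"linear": [0.005,0.05,0],"twist": [0,0,0]},
])

```text
clock: 12.9
ee_pos: [0.4623, -0.0519, 0.0341]
tcp_rot: [[0.099, 0.995, -0.0], [0.995, -0.099, -0.0], [-0.0, -0.0, -1.0]]
wrist_force: [0.1, -4.3, -0.9]
gripper_width: -0.0
finger_force: 1.8
```

Run:
```python
from tray import *
np.set_printoptions(precision=4,suppress=True)
s=arm.state();print(s['ee_pos'],s['wrist_force'])
im=cap('wrist','w7.png')
c=im[20:220,220:420,::-1];cv2.imwrite('pics/w7b.png',cv2.resize(c,None,fx=3,fy=3,interpolation=cv2.INTER_CUBIC))
```

```text
[ 0.4623 -0.0519  0.0341] [ 0.1122 -4.3269 -0.8673]
```

View pics/w7b.png

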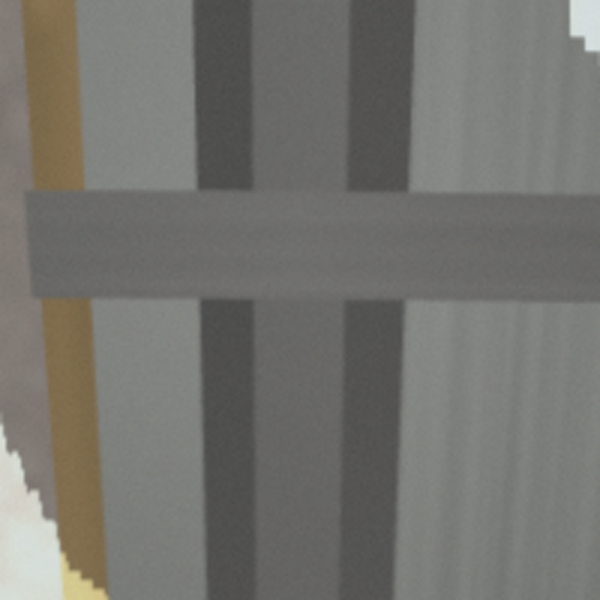

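The bar is centred in the groove and has passed under the strap. I'll creep it on and watch the force.

Call:
arm_command([
  {"linear": [0.005,0.05,0],"twist": [0,0,0]},
  {"linear": [0.005,0.05,0],"twist": [0,0,0]},
  {"linear": [0.005,0.05,0],"twist": [0,0,0]},
  {"linear": [0,0,0],"twist": [0,0,0]},
])

```text
clock: 13.28
ee_pos: [0.4627, -0.0486, 0.0341]
tcp_rot: [[0.099, 0.995, -0.0], [0.995, -0.099, 0.0], [0.0, -0.0, -1.0]]
wrist_force: [0.5, -2.2, 0.1]
gripper_width: -0.0
finger_force: 1.0
```

Call:
arm_command([
  {"linear": [0.002,0.025,0],"twist": [0,0,0]},
  {"linear": [0.002,0.025,0],"twist": [0,0,0]},
  {"linear": [0.002,0.025,0],"twist": [0,0,0]},
])

```text
clock: 13.53
ee_pos: [0.4628, -0.0473, 0.0341]
tcp_rot: [[0.099, 0.995, -0.0], [0.995, -0.099, 0.0], [0.0, -0.0, -1.0]]
wrist_force: [0.4, -4.1, -1.1]
gripper_width: 0.0
finger_force: 1.6
```

Call:
arm_command([
  {"linear": [0.002,0.025,0],"twist": [0,0,0]},
  {"linear": [0.002,0.025,0],"twist": [0,0,0]},
  {"linear": [0.002,0.025,0],"twist": [0,0,0]},
])

```text
clock: 13.78
ee_pos: [0.463, -0.0458, 0.0341]
tcp_rot: [[0.099, 0.995, -0.0], [0.995, -0.099, 0.0], [-0.0, -0.0, -1.0]]
wrist_force: [0.6, -2.7, -0.9]
gripper_width: -0.0
finger_force: 1.6
```

Call:
arm_command([
  {"linear": [0.002,0.025,0],"twist": [0,0,0]},
  {"linear": [0.002,0.025,0],"twist": [0,0,0]},
])

```text
clock: 13.95
ee_pos: [0.4631, -0.0448, 0.0341]
tcp_rot: [[0.099, 0.995, -0.0], [0.995, -0.099, 0.0], [0.0, -0.0, -1.0]]
wrist_force: [0.3, -3.5, 0.3]
gripper_width: 0.0003
finger_force: 1.6
```

Call:
arm_command([
  {"linear": [0.002,0.025,0],"twist": [0,0,0]},
])

```text
clock: 14.03
ee_pos: [0.4631, -0.0443, 0.0341]
tcp_rot: [[0.099, 0.995, -0.0], [0.995, -0.099, -0.0], [-0.0, -0.0, -1.0]]
wrist_force: [0.3, -2.5, -0.3]
gripper_width: -0.0001
finger_force: 1.6
```

Call:
arm_command([
  {"linear": [0.002,0.015,0],"twist": [0,0,0]},
  {"linear": [0.002,0.015,0],"twist": [0,0,0]},
])

```text
clock: 14.2
ee_pos: [0.4632, -0.0437, 0.0341]
tcp_rot: [[0.099, 0.995, -0.0], [0.995, -0.099, 0.0], [0.0, -0.0, -1.0]]
wrist_force: [0.3, -3.5, -0.8]
gripper_width: -0.0003
finger_force: 1.6
```

Call:
arm_command([
  {"linear": [0.002,0.015,0],"twist": [0,0,0]},
  {"linear": [0.002,0.015,0],"twist": [0,0,0]},
])

```text
clock: 14.37
ee_pos: [0.4633, -0.0433, 0.0341]
tcp_rot: [[0.099, 0.995, 0.0], [0.995, -0.099, -0.0], [-0.0, 0.0, -1.0]]
wrist_force: [-0.3, -6.0, -1.2]
gripper_width: -0.0001
finger_force: 3.1
```

Call:
arm_command([
  {"linear": [0,0.015,0],"twist": [0,0,0]},
  {"linear": [0,0,0],"twist": [0,0,0]},
])

```text
clock: 14.53
ee_pos: [0.4633, -0.0433, 0.0341]
tcp_rot: [[0.099, 0.995, 0.0], [0.995, -0.099, -0.001], [-0.001, 0.0, -1.0]]
wrist_force: [0.1, -5.8, -1.4]
gripper_width: 0.0001
finger_force: 3.3
```

Call:
arm_command([
  {"linear": [0,0.02,0],"twist": [0,0,0]},
  {"linear": [0,0,0],"twist": [0,0,0]},
])

```text
clock: 14.7
ee_pos: [0.4632, -0.0433, 0.0341]
tcp_rot: [[0.1, 0.995, 0.0], [0.995, -0.1, -0.001], [-0.001, 0.0, -1.0]]
wrist_force: [0.8, -9.1, -2.1]
gripper_width: 0.0002
finger_force: 4.4
```

Bar 1 is home: the push stalled at 9 N, at the predicted position. Next is bar 0.

Call:
arm_command([
  {"linear": [-0.05,-0.5,0],"twist": [0,0,0]},
  {"linear": [0,0,1],"twist": [0,0,0]},
  {"linear": [0,0,1],"twist": [0,0,0]},
  {"linear": [0,0,1],"twist": [0,0,0]},
  {"linear": [0,0,1],"twist": [0,0,0]},
  {"linear": [0.4,-0.65,0],"twist": [0,0,0.98]},
  {"linear": [0.4,-0.65,0],"twist": [0,0,0.98]},
  {"linear": [0.4,-0.65,0],"twist": [0,0,0.98]},
], claw=0)

```text
clock: 15.37
ee_pos: [0.4868, -0.0911, 0.1145]
tcp_rot: [[-0.214, 0.977, 0.001], [0.977, 0.214, 0.001], [0.001, 0.001, -1.0]]
wrist_force: [-0.8, 0.0, 0.4]
gripper_width: -0.0006
finger_force: 0.0
```

Call:
arm_command([
  {"linear": [0.4,-0.65,0],"twist": [0,0,0.98]},
  {"linear": [0.4,-0.65,0],"twist": [0,0,0.98]},
  {"linear": [0.4,-0.65,0],"twist": [0,0,0.98]},
  {"linear": [0.4,-0.65,0],"twist": [0,0,0.98]},
  {"linear": [0.4,-0.65,0],"twist": [0,0,0.98]},
  {"linear": [0.4,-0.65,0],"twist": [0,0,0.98]},
  {"linear": [0.4,-0.65,0],"twist": [0,0,0.98]},
  {"linear": [0.4,-0.65,0],"twist": [0,0,0.98]},
], claw=1)

```text
clock: 16.03
ee_pos: [0.5503, -0.1963, 0.1141]
tcp_rot: [[-0.86, 0.511, -0.0], [0.511, 0.86, 0.001], [0.001, 0.0, -1.0]]
wrist_force: [0.2, -0.2, 0.9]
gripper_width: 0.0854
finger_force: 0.0
```

Call:
arm_command([
  {"linear": [0.4,-0.65,0],"twist": [0,0,0.98]},
  {"linear": [0.4,-0.65,0],"twist": [0,0,0.98]},
  {"linear": [0.4,-0.65,0],"twist": [0,0,0.98]},
  {"linear": [0.4,-0.65,0],"twist": [0,0,0.98]},
  {"linear": [0.4,-0.65,0],"twist": [0,0,0.98]},
  {"linear": [0.4,-0.65,0],"twist": [0,0,0.98]},
  {"linear": [0,0,0],"twist": [0,0,0]},
  {"linear": [0,0,0],"twist": [0,0,0]},
])

```text
clock: 16.7
ee_pos: [0.5978, -0.2744, 0.1139]
tcp_rot: [[-0.997, -0.072, -0.0], [-0.072, 0.997, 0.0], [0.0, 0.0, -1.0]]
wrist_force: [-0.2, -0.6, -0.0]
gripper_width: 0.0852
finger_force: 0.0
```

Run:
```python
from h import *
np.set_printoptions(precision=4,suppress=True)
s=arm.state();print(s['ee_pos'],s['tcp_rot'][:,1],s['joint_positions'])
im=cap('wrist','w8.png')
print(proj('w8.png',[[.596,-.275,.014],[.546,-.279,.028],[.646,-.271,.028]]))
# bar blob: grayish, compare rows
hsv=cv2.cvtColor(im,cv2.COLOR_RGB2HSV)
for v in range(120,340,20): print(v,''.join('%4d'%x for x in im[v,270:370:5,0]))
```

```text
[ 0.5978 -0.2744  0.1139] [-0.0719  0.9974  0.0004] [-0.0428  0.5687  0.5198  1.767  -0.349   0.8992  2.2722]
[[321.538  199.4018]
 [321.0861 138.3261]
 [322.001  263.5088]]
120  171 168 170 168 169 169 170 170 169 171 169 170 171 168 169 167 104 100 104 112
140  169 170 169 170 169 169 138  65  58  52  57  59  64  82 107 107 104 104 109 106
160  171 171 168 170 169 169 108 103 105 147 146  79  63  64 104 107 102 102 103 103
180  169 170 171 170 169 170 144  68  64  78  78  82  62  64 103 107 105 102 109 107
200  170 170 170 108 105 110 102  63  67  77  77  77  64  64 101 103 105 105 108 104
220  102 104 103 107 104 105 104  63  66  78  77  75  64  66 107 104 102 104 106 105
240  103 103 105 103 104 109 108  69  64  77  77  78  62  61 101 108 109 111 106 107
260  102 100 105 105 103 109 108  71  66  76  77  77  64  63 105 102 108 106 107 107
280  107 105 105 105 104 104 112 108 106 105 107 101 106 106 103 104 102 107 105 171
300  100 102 102 109 106 104 105 106 106 105 103 106 108 109 159 169 171 169 171 171
320  106 105 102 103 105 106 108 105 104 106 107 169 169 170 169 171 170 170 170 167
```

Image rows show bar 0 centred and parallel between the fingers (u 301–338, v 137–270), so I can descend.

Call:
arm_command([
  {"linear": [0,0,-1],"twist": [0,0,0]},
  {"linear": [0,0,-1],"twist": [0,0,0]},
  {"linear": [0,0,-1],"twist": [0,0,0]},
  {"linear": [0,0,-1],"twist": [0,0,0]},
  {"linear": [0,0,-0.8],"twist": [0,0,0]},
  {"linear": [0,0,-0.4],"twist": [0,0,0]},
  {"linear": [0,0,0],"twist": [0,0,0]},
  {"linear": [0,0,0],"twist": [0,0,0]},
])

```text
clock: 17.42
ee_pos: [0.5982, -0.2731, 0.0104]
tcp_rot: [[-0.997, -0.074, -0.0], [-0.074, 0.997, 0.0], [0.0, 0.0, -1.0]]
wrist_force: [0.1, -0.1, -0.5]
gripper_width: 0.0854
finger_force: 0.0
```

Call:
arm_command([
  {"linear": [0,0,0],"twist": [0,0,0]},
  {"linear": [0,0,0],"twist": [0,0,0]},
  {"linear": [0,0,0],"twist": [0,0,0]},
  {"linear": [0,0,0],"twist": [0,0,0]},
  {"linear": [0,0,0],"twist": [0,0,0]},
  {"linear": [0,0,0],"twist": [0,0,0]},
  {"linear": [0,0,0],"twist": [0,0,0]},
  {"linear": [0,0,0],"twist": [0,0,0]},
], claw=0, newtons=80)

```text
clock: 18.08
ee_pos: [0.5986, -0.2737, 0.011]
tcp_rot: [[-0.997, -0.074, 0.001], [-0.074, 0.997, -0.0], [-0.001, -0.0, -1.0]]
wrist_force: [-3.4, 1.6, 10.4]
gripper_width: 0.0258
finger_force: 78.7
```

Call:
arm_command([
  {"linear": [0,0,0.3],"twist": [0,0,0]},
  {"linear": [0,0,0.5],"twist": [0,0,0]},
  {"linear": [0,0,0.7],"twist": [0,0,0]},
  {"linear": [0,0,1],"twist": [0,0,0]},
  {"linear": [0,0,1],"twist": [0,0,0]},
  {"linear": [0,0,0],"twist": [0,0,0]},
  {"linear": [0,0,0],"twist": [0,0,0]},
])

```text
clock: 18.67
ee_pos: [0.5991, -0.2736, 0.0818]
tcp_rot: [[-0.997, -0.075, 0.003], [-0.075, 0.997, -0.001], [-0.002, -0.001, -1.0]]
wrist_force: [0.3, 0.5, -3.8]
gripper_width: 0.0254
finger_force: 79.8
```

Call:
arm_command([
  {"linear": [-0.22,0.66,0],"twist": [0,0,-0.98]},
  {"linear": [-0.22,0.66,0],"twist": [0,0,-0.98]},
  {"linear": [-0.22,0.66,0],"twist": [0,0,-0.98]},
  {"linear": [-0.22,0.66,0],"twist": [0,0,-0.98]},
  {"linear": [-0.22,0.66,0],"twist": [0,0,-0.98]},
  {"linear": [-0.22,0.66,0],"twist": [0,0,-0.98]},
  {"linear": [-0.22,0.66,0],"twist": [0,0,-0.98]},
  {"linear": [-0.22,0.66,0],"twist": [0,0,-0.98]},
])

```text
clock: 19.33
ee_pos: [0.5623, -0.167, 0.0794]
tcp_rot: [[-0.731, 0.683, -0.001], [0.683, 0.731, 0.0], [0.001, -0.001, -1.0]]
wrist_force: [-0.3, 0.8, -3.7]
gripper_width: 0.0256
finger_force: 79.8
```

Call:
arm_command([
  {"linear": [-0.22,0.66,0],"twist": [0,0,-0.98]},
  {"linear": [-0.22,0.66,0],"twist": [0,0,-0.98]},
  {"linear": [-0.22,0.66,0],"twist": [0,0,-0.98]},
  {"linear": [-0.22,0.66,0],"twist": [0,0,-0.98]},
  {"linear": [-0.22,0.66,0],"twist": [0,0,-0.98]},
  {"linear": [-0.22,0.66,0],"twist": [0,0,-0.98]},
  {"linear": [-0.22,0.66,0],"twist": [0,0,-0.98]},
  {"linear": [-0.22,0.66,0],"twist": [0,0,-0.98]},
])

```text
clock: 20.0
ee_pos: [0.5271, -0.0615, 0.0796]
tcp_rot: [[0.001, 1.0, -0.001], [1.0, -0.001, -0.0], [-0.0, -0.001, -1.0]]
wrist_force: [0.8, -0.1, -4.4]
gripper_width: 0.0254
finger_force: 79.8
```

Call:
arm_command([
  {"linear": [-0.2,0.66,0],"twist": [0,0,-0.98]},
  {"linear": [0,0,0],"twist": [0,0,0]},
  {"linear": [0,0,0],"twist": [0,0,0]},
  {"linear": [0,0,0],"twist": [0,0,0]},
  {"linear": [0,0,0],"twist": [0,0,0]},
])

```text
clock: 20.42
ee_pos: [0.5239, -0.0497, 0.0801]
tcp_rot: [[0.098, 0.995, -0.0], [0.995, -0.098, -0.0], [-0.0, -0.0, -1.0]]
wrist_force: [0.0, -0.3, -3.9]
gripper_width: 0.0253
finger_force: 79.7
```

Run:
```python
from tray import *
np.set_printoptions(precision=4,suppress=True)
s=arm.state();print(s['ee_pos'],s['tcp_rot'][:,1],s['gripper_width'],s['wrist_force'],s['ft_torque'])
im=cap('wrist','w9.png')
for v in (80,110,125,140,160,180,200,220): print(v,''.join('%4d'%x for x in im[v,280:380:4,0]))
print(im[100:260:5,320,0])
```

```text
[ 0.5239 -0.0497  0.0801] [ 0.9952 -0.0981 -0.    ] 0.025339036267019173 [ 0.013  -0.258  -3.9134] [ 0.0231 -0.0283 -0.0414]
80  128 133 129 134 132 131 101 100 101 100  98  97 100 100  98  97 119 138 138 139 195 219 218 219 218
110  109 109 110 111 110 109 111 112 111 111 112 113 111 110 112 113 111 111 110 111 113 111 110 113 110
125  108 107 108 108 108 108 110 108 109 110 109 112 107 110 111 111 109 108 109 110 108 108 108 108 108
140  131 130 128 131 135 130 103 104 100 101  99  97 100 102 101  97 135 135 136 134 134 137 137 136 128
160  131 129 127 130 131 119  85  67  70  66  66  65  67  65  79  90 131 134 134 134 133 134 134 134 126
180  133 126 114  84  85  86  83 105 106 104 105 105 107 103  86  83  83  84  94 131 129 132 132 130 127
200  125 122 124  86  85  86  83 101 104 104 104 104 104 102  86  85  83  83 106 127 129 127 128 126 125
220  124 122 123  84  85  84  83  97 103 100 102 103 102 101  83  83  83  85 114 126 125 125 125 127 124
[100  98 112 110 109 109 111 101  99 102 101 100  66  25  58 107 105 104
 105 105 104 104 104 103 102 100 101 102 100 102 100  97]
```

Run:
```python
from tray import *
np.set_printoptions(precision=4,suppress=True)
f='w9.png';p=[.535,.006,-.1,0]
for v in (80,140):
    a=at(f,303,v,.03);b=at(f,342.5,v,.03);print((a+b)/2,np.linalg.norm(a-b))
print('exp',t2w(p,(-4,8,0)),t2w(p,(-4,-56,0)),'front end',at(f,322,160,.083))
```

```text
[0.5345 0.0389 0.03  ] 0.022606915691308967
[0.5312 0.0049 0.03  ] 0.02381918731925686
exp [0.5318 0.0144 0.    ] [ 0.5254 -0.0493  0.    ] front end [0.5304 0.0026 0.083 ]
```

Call:
arm_command([
  {"linear": [0.07,0,-0.6],"twist": [0,0,0]},
  {"linear": [0,0,-0.6],"twist": [0,0,0]},
  {"linear": [0,0,-0.5],"twist": [0,0,0]},
  {"linear": [0,0,-0.2],"twist": [0,0,0]},
  {"linear": [0,0,-0.1],"twist": [0,0,0]},
  {"linear": [0,0,0],"twist": [0,0,0]},
  {"linear": [0,0,0],"twist": [0,0,0]},
])

```text
clock: 21.05
ee_pos: [0.5254, -0.0493, 0.0403]
tcp_rot: [[0.099, 0.995, 0.0], [0.995, -0.099, -0.0], [-0.0, 0.0, -1.0]]
wrist_force: [-0.1, -0.5, -2.9]
gripper_width: 0.0255
finger_force: 79.7
```

Call:
arm_command([
  {"linear": [0,0,-0.15],"twist": [0,0,0]},
  {"linear": [0,0,-0.05],"twist": [0,0,0]},
  {"linear": [0,0,0],"twist": [0,0,0]},
  {"linear": [0,0,0],"twist": [0,0,0]},
])

```text
clock: 21.38
ee_pos: [0.5253, -0.0489, 0.0362]
tcp_rot: [[0.099, 0.995, 0.0], [0.995, -0.099, 0.0], [0.0, 0.0, -1.0]]
wrist_force: [-0.6, 0.6, -4.1]
gripper_width: 0.0256
finger_force: 79.9
```

Call:
arm_command([
  {"linear": [0,0,-0.03],"twist": [0,0,0]},
  {"linear": [0,0,0],"twist": [0,0,0]},
])

```text
clock: 21.55
ee_pos: [0.5253, -0.0489, 0.0356]
tcp_rot: [[0.099, 0.995, 0.0], [0.995, -0.099, 0.0], [0.0, -0.0, -1.0]]
wrist_force: [-1.8, 2.4, 1.2]
gripper_width: 0.0255
finger_force: 80.4
```

Call:
arm_command([
  {"linear": [0,0,0],"twist": [0,0,0]},
  {"linear": [0,0,0],"twist": [0,0,0]},
  {"linear": [0,0,0],"twist": [0,0,0]},
  {"linear": [0,0,0],"twist": [0,0,0]},
], claw=0.55)

```text
clock: 21.88
ee_pos: [0.5254, -0.0491, 0.0356]
tcp_rot: [[0.099, 0.995, 0.0], [0.995, -0.099, 0.0], [0.0, 0.0, -1.0]]
wrist_force: [0.2, -0.9, 0.1]
gripper_width: 0.0469
finger_force: 0.0
```

Call:
arm_command([
  {"linear": [0,0,0.5],"twist": [0,0,0]},
  {"linear": [0,0,1],"twist": [0,0,0]},
  {"linear": [0,0,1],"twist": [0,0,0]},
  {"linear": [-0.1,-1,0],"twist": [0,0,0]},
  {"linear": [-0.1,-1,0],"twist": [0,0,0]},
  {"linear": [-0.1,-1,0],"twist": [0,0,0]},
  {"linear": [-0.1,-1,0],"twist": [0,0,0]},
  {"linear": [0,0,0],"twist": [0,0,0]},
])

```text
clock: 22.55
ee_pos: [0.5167, -0.1329, 0.0867]
tcp_rot: [[0.103, 0.995, 0.001], [0.995, -0.103, -0.001], [-0.001, 0.001, -1.0]]
wrist_force: [-0.1, -0.3, 0.6]
gripper_width: 0.0469
finger_force: 0.0
```

Call:
arm_command([
  {"linear": [0,0,0],"twist": [0,0,0]},
  {"linear": [0,0,0],"twist": [0,0,0]},
  {"linear": [0,0,0],"twist": [0,0,0]},
  {"linear": [0,0,0],"twist": [0,0,0]},
], claw=0, newtons=40)

```text
clock: 22.88
ee_pos: [0.5175, -0.1281, 0.0855]
tcp_rot: [[0.098, 0.995, -0.0], [0.995, -0.098, 0.0], [0.0, -0.0, -1.0]]
wrist_force: [0.7, 0.2, -0.1]
gripper_width: 0.0002
finger_force: 0.0
```

Run:
```python
from tray import *
np.set_printoptions(precision=4,suppress=True)
s=arm.state();print(s['ee_pos'],s['gripper_width'],s['joint_positions'],s['wrist_force'])
im=cap('wrist','w10.png')
cv2.imwrite('pics/w10b.png',im[:,:,::-1])
print(im[0:260:4,320,0])
for v in (20,60,100,140,160,180): print(v,''.join('%4d'%x for x in im[v,280:380:4,0]))
```

```text
[ 0.5175 -0.1281  0.0855] 0.00022233094566048999 [-0.6308  0.6051  1.0008  2.0869 -0.7042  0.833   0.6993] [ 0.6772  0.2064 -0.0507]
[ 93  92  91  93  90  93  93  91  94  93  89  91  93  92  91  92  90  92
  92  92  88  91  91  91  91  91  93  92  92  92  94  89  93  91  94  93
  93  91  91  91  92  93  91  90  89  91  90  84 110 114 113 112 114 115
 114 114 110 112 111 111 122 188 101  66  67]
20  112 110 111 114  68  66  69  82  94  92  93  92  91  72  71  71  71 116 113 118 113 116 118 115 115
60  109 109 114 116  68  67  69  84  91  90  92  92  91  71  70  72  73 116 113 113 113 114 114 115 107
100  109 111 113 115  71  67  68  79  92  91  91  91  91  71  71  73  82 115 113 113 112 112 113 111 107
140  109 110 112 112  72  69  71  81  94  92  93  94  90  73  72  73 105 111 111 111 109 110 111 105 105
160  107 110 112 111  73  71  71  80  91  91  92  91  89  75  75  73 108 110 107 107 108 109 109 106 103
180  107 108 109 108  79  69  68  80  89  91  91  89  85  75  76  73 108 110 108 106 105 109 108 105  79
```

Bar 0 is seated and centred; its near end is at v≈188 in the wrist image. Next I push it.

Call:
arm_command([
  {"linear": [0,0,-1],"twist": [0,0,0]},
  {"linear": [0,0,-1],"twist": [0,0,0]},
  {"linear": [0,0,-0.5],"twist": [0,0,0]},
  {"linear": [0.04,0.4,0],"twist": [0,0,0]},
  {"linear": [0.04,0.4,0],"twist": [0,0,0]},
  {"linear": [0.025,0.25,0],"twist": [0,0,0]},
  {"linear": [0.025,0.25,0],"twist": [0,0,0]},
  {"linear": [0.025,0.25,0],"twist": [0,0,0]},
])

```text
clock: 23.6
ee_pos: [0.5208, -0.0974, 0.0362]
tcp_rot: [[0.098, 0.995, 0.001], [0.995, -0.098, -0.0], [-0.0, 0.001, -1.0]]
wrist_force: [0.5, -3.0, -1.1]
gripper_width: -0.0001
finger_force: 1.2
```

Call:
arm_command([
  {"linear": [0.025,0.25,0],"twist": [0,0,0]},
  {"linear": [0.025,0.25,0],"twist": [0,0,0]},
  {"linear": [0.025,0.25,0],"twist": [0,0,0]},
  {"linear": [0.025,0.25,0],"twist": [0,0,0]},
  {"linear": [0.025,0.25,0],"twist": [0,0,0]},
  {"linear": [0.02,0.2,0],"twist": [0,0,0]},
  {"linear": [0,0,0],"twist": [0,0,0]},
])

```text
clock: 24.18
ee_pos: [0.5238, -0.0685, 0.0358]
tcp_rot: [[0.099, 0.995, 0.001], [0.995, -0.099, -0.0], [-0.0, 0.001, -1.0]]
wrist_force: [0.6, -1.4, -0.1]
gripper_width: -0.0002
finger_force: 0.2
```

Call:
arm_command([
  {"linear": [0.005,0.05,0],"twist": [0,0,0]},
  {"linear": [0.005,0.05,0],"twist": [0,0,0]},
  {"linear": [0.005,0.05,0],"twist": [0,0,0]},
  {"linear": [0.005,0.05,0],"twist": [0,0,0]},
  {"linear": [0,0,0],"twist": [0,0,0]},
])

```text
clock: 24.6
ee_pos: [0.5241, -0.0654, 0.0358]
tcp_rot: [[0.099, 0.995, 0.001], [0.995, -0.099, -0.001], [-0.0, 0.001, -1.0]]
wrist_force: [1.3, -4.1, 1.7]
gripper_width: 0.0001
finger_force: 2.0
```

Next 12 mm in 1 mm rows, then I slow down.

Call:
arm_command([
  {"linear": [0.01,0.1,0],"twist": [0,0,0]},
  {"linear": [0.01,0.1,0],"twist": [0,0,0]},
  {"linear": [0.01,0.1,0],"twist": [0,0,0]},
  {"linear": [0.01,0.1,0],"twist": [0,0,0]},
  {"linear": [0.005,0.05,0],"twist": [0,0,0]},
  {"linear": [0.005,0.05,0],"twist": [0,0,0]},
  {"linear": [0,0,0],"twist": [0,0,0]},
])

```text
clock: 25.18
ee_pos: [0.5251, -0.0553, 0.0358]
tcp_rot: [[0.099, 0.995, 0.001], [0.995, -0.099, -0.001], [-0.0, 0.001, -1.0]]
wrist_force: [1.7, -4.0, 1.9]
gripper_width: -0.0001
finger_force: 1.9
```

Call:
arm_command([
  {"linear": [0.003,0.025,0],"twist": [0,0,0]},
  {"linear": [0.003,0.025,0],"twist": [0,0,0]},
  {"linear": [0.003,0.025,0],"twist": [0,0,0]},
  {"linear": [0.003,0.025,0],"twist": [0,0,0]},
])

```text
clock: 25.52
ee_pos: [0.5253, -0.0536, 0.0358]
tcp_rot: [[0.1, 0.995, 0.001], [0.995, -0.1, -0.001], [-0.001, 0.001, -1.0]]
wrist_force: [2.8, -4.6, 1.4]
gripper_width: 0.0005
finger_force: 2.7
```

Call:
arm_command([
  {"linear": [0.002,0.025,0],"twist": [0,0,0]},
  {"linear": [0.002,0.025,0],"twist": [0,0,0]},
  {"linear": [0.002,0.025,0],"twist": [0,0,0]},
  {"linear": [0.002,0.025,0],"twist": [0,0,0]},
])

```text
clock: 25.85
ee_pos: [0.5255, -0.0515, 0.0358]
tcp_rot: [[0.1, 0.995, 0.001], [0.995, -0.1, -0.001], [-0.001, 0.001, -1.0]]
wrist_force: [1.9, -5.5, 1.7]
gripper_width: 0.0001
finger_force: 2.7
```

Call:
arm_command([
  {"linear": [0.002,0.02,0],"twist": [0,0,0]},
  {"linear": [0.002,0.02,0],"twist": [0,0,0]},
])

```text
clock: 26.02
ee_pos: [0.5256, -0.0508, 0.0358]
tcp_rot: [[0.1, 0.995, 0.001], [0.995, -0.1, -0.001], [-0.001, 0.001, -1.0]]
wrist_force: [2.4, -4.6, 1.2]
gripper_width: -0.0002
finger_force: 2.7
```

Call:
arm_command([
  {"linear": [0.002,0.02,0],"twist": [0,0,0]},
  {"linear": [0.002,0.02,0],"twist": [0,0,0]},
])

```text
clock: 26.18
ee_pos: [0.5256, -0.05, 0.0358]
tcp_rot: [[0.1, 0.995, 0.001], [0.995, -0.1, -0.001], [-0.001, 0.001, -1.0]]
wrist_force: [1.3, -8.4, 1.1]
gripper_width: -0.0003
finger_force: 4.4
```

Call:
arm_command([
  {"linear": [0.001,0.015,0],"twist": [0,0,0]},
  {"linear": [0,0,0],"twist": [0,0,0]},
])

```text
clock: 26.35
ee_pos: [0.5256, -0.05, 0.0358]
tcp_rot: [[0.1, 0.995, 0.001], [0.995, -0.1, -0.001], [-0.001, 0.001, -1.0]]
wrist_force: [2.2, -7.5, 0.8]
gripper_width: 0.0
finger_force: 3.6
```

Call:
arm_command([
  {"linear": [0,0.025,0],"twist": [0,0,0]},
  {"linear": [0,0,0],"twist": [0,0,0]},
])

```text
clock: 26.52
ee_pos: [0.5256, -0.05, 0.0358]
tcp_rot: [[0.1, 0.995, 0.001], [0.995, -0.1, -0.002], [-0.002, 0.001, -1.0]]
wrist_force: [1.6, -10.8, 0.3]
gripper_width: 0.0001
finger_force: 4.9
```

Bar 0 is home too: it stalled at 11 N. Next is the black cap.

Call:
arm_command([
  {"linear": [-0.05,-0.5,0],"twist": [0,0,0]},
  {"linear": [0,0,1],"twist": [0,0,0]},
  {"linear": [0,0,1],"twist": [0,0,0]},
  {"linear": [0,0,1],"twist": [0,0,0]},
  {"linear": [0,0,1],"twist": [0,0,0]},
  {"linear": [-0.12,-0.95,0.2],"twist": [0,0,0.02]},
  {"linear": [-0.12,-0.95,0.2],"twist": [0,0,0.03]},
  {"linear": [-0.12,-0.95,0.2],"twist": [0,0,0.03]},
])

```text
clock: 27.18
ee_pos: [0.5167, -0.1159, 0.1278]
tcp_rot: [[0.089, 0.996, -0.0], [0.996, -0.089, 0.001], [0.001, -0.0, -1.0]]
wrist_force: [-0.1, -0.2, 0.8]
gripper_width: 0.0001
finger_force: 0.0
```

Call:
arm_command([
  {"linear": [-0.12,-0.95,0.2],"twist": [0,0,0.03]},
  {"linear": [-0.12,-0.95,0.2],"twist": [0,0,0.03]},
  {"linear": [-0.12,-0.95,0],"twist": [0,0,0.03]},
  {"linear": [-0.12,-0.95,0],"twist": [0,0,0.03]},
  {"linear": [-0.12,-0.95,0],"twist": [0,0,0.03]},
  {"linear": [-0.12,-0.95,0],"twist": [0,0,0.03]},
  {"linear": [-0.12,-0.95,0],"twist": [0,0,0.03]},
  {"linear": [-0.12,-0.95,0],"twist": [0,0,0.03]},
], claw=0.65)

```text
clock: 27.85
ee_pos: [0.4972, -0.2684, 0.1354]
tcp_rot: [[0.065, 0.998, -0.0], [0.998, -0.065, 0.001], [0.001, -0.001, -1.0]]
wrist_force: [0.4, 0.3, -0.1]
gripper_width: 0.0554
finger_force: 0.0
```

Call:
arm_command([
  {"linear": [-0.12,-0.95,0],"twist": [0,0,0.03]},
  {"linear": [-0.12,-0.95,0],"twist": [0,0,0.03]},
  {"linear": [-0.12,-0.95,0],"twist": [0,0,0.03]},
  {"linear": [-0.12,-0.95,0],"twist": [0,0,0.03]},
  {"linear": [-0.12,-0.95,0],"twist": [0,0,0]},
  {"linear": [-0.12,-0.95,0],"twist": [0,0,0]},
  {"linear": [-0.12,-0.95,0],"twist": [0,0,0]},
  {"linear": [-0.12,-0.95,0],"twist": [0,0,0]},
])

```text
clock: 28.52
ee_pos: [0.478, -0.4204, 0.1353]
tcp_rot: [[0.053, 0.999, -0.0], [0.999, -0.053, 0.001], [0.001, -0.0, -1.0]]
wrist_force: [0.4, 0.1, 0.6]
gripper_width: 0.0555
finger_force: 0.0
```

Call:
arm_command([
  {"linear": [0,0,0],"twist": [0,0,0]},
  {"linear": [0,0,0],"twist": [0,0,0]},
  {"linear": [0,0,0],"twist": [0,0,0]},
])

```text
clock: 28.77
ee_pos: [0.4784, -0.4191, 0.1352]
tcp_rot: [[0.053, 0.999, -0.0], [0.999, -0.053, 0.001], [0.001, -0.0, -1.0]]
wrist_force: [-1.3, 1.0, 0.3]
gripper_width: 0.0556
finger_force: 0.0
```

Run:
```python
from tray import *
np.set_printoptions(precision=4,suppress=True)
s=arm.state();print(s['ee_pos'],s['tcp_rot'][:,1],s['gripper_width'],s['joint_positions'])
im=cap('wrist','w11.png')
print(proj('w11.png',[[.478,-.422,.026],[.478,-.422,0]]))
im2=im[:,:,::-1]
cv2.imwrite('pics/w11b.png',im2)
t=cap('top','top1.png')
c=t[165:270,275:495,::-1]
out=np.zeros((600,800,3),np.uint8);out[:400,:640]=im2;out[400:600,:419]=cv2.resize(c,(419,200))
cv2.imwrite('pics/w11c.png',out)
```

```text
[ 0.4784 -0.4191  0.1352] [ 0.9986 -0.0531 -0.0004] 0.05557702428181043 [-0.0396  0.657   0.9499  1.8192 -0.6309  1.0026  1.1186]
[[319.6939 201.4308]
 [319.8186 192.7176]]
```

View pics/w11c.png

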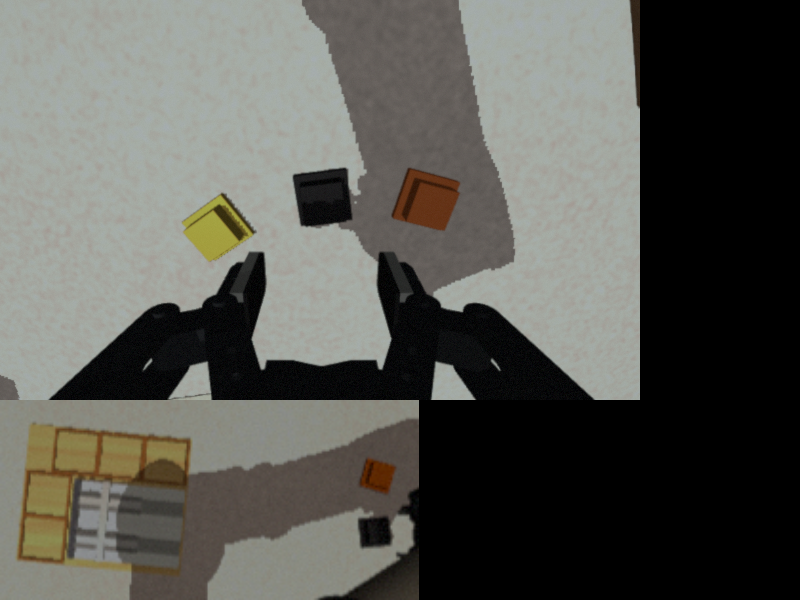

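The black cap's flange corners are at (293,175), (346,168), (352,220) and (301,227). The yellow and orange look-alikes are at (218,228) and (426,200), clear of both fingers.

Run:
```python
from tray import *
np.set_printoptions(precision=4,suppress=True)
f='w11.png'
P=np.array([at(f,u,v,.008) for u,v in((293,175),(346,168),(352,220),(301,227))]);print(P,P.mean(0))
for a,b in((0,1),(3,2),(3,0),(2,1)):
    d=P[b]-P[a];print(np.degrees(np.arctan2(d[1],d[0])),np.linalg.norm(d))
print('yellow',[at(f,u,v,.026) for u,v in((243,228),(212,262))],'orange',[at(f,u,v,.008) for u,v in((392,217),(408,169))])
```

```text
[[ 0.4556 -0.4024  0.008 ]
 [ 0.502  -0.3986  0.008 ]
 [ 0.5061 -0.4471  0.008 ]
 [ 0.4591 -0.4516  0.008 ]] [ 0.4807 -0.4249  0.008 ]
4.652612929997897 0.04653242954638945
5.381079528715078 0.047240219364008476
94.0025089882826 0.04933023421776137
94.82224338981116 0.048726669753049415
yellow [array([ 0.4107, -0.4425,  0.026 ]), array([ 0.3784, -0.4739,  0.026 ])] orange [array([ 0.5427, -0.4462,  0.008 ]), array([ 0.5559, -0.4022,  0.008 ])]
```

Call:
arm_command([
  {"linear": [0.06,-0.15,-1],"twist": [0,0,0.65]},
  {"linear": [0.06,-0.14,-1],"twist": [0,0,0.65]},
  {"linear": [0,0,-1],"twist": [0,0,0]},
  {"linear": [0,0,-1],"twist": [0,0,0]},
  {"linear": [0,0,-1],"twist": [0,0,0]},
  {"linear": [0,0,-0.6],"twist": [0,0,0]},
  {"linear": [0,0,-0.5],"twist": [0,0,0]},
  {"linear": [0,0,0],"twist": [0,0,0]},
])

```text
clock: 29.53
ee_pos: [0.4808, -0.4244, 0.012]
tcp_rot: [[-0.084, 0.996, -0.002], [0.996, 0.084, 0.001], [0.001, -0.002, -1.0]]
wrist_force: [-0.3, 0.3, -0.9]
gripper_width: 0.0557
finger_force: 0.0
```

Call:
arm_command([
  {"linear": [0,0,0],"twist": [0,0,0]},
  {"linear": [0,0,0],"twist": [0,0,0]},
  {"linear": [0,0,0],"twist": [0,0,0]},
  {"linear": [0,0,0],"twist": [0,0,0]},
  {"linear": [0,0,0],"twist": [0,0,0]},
  {"linear": [0,0,0],"twist": [0,0,0]},
], claw=0, newtons=40)

```text
clock: 30.03
ee_pos: [0.4816, -0.4259, 0.0146]
tcp_rot: [[-0.083, 0.997, 0.001], [0.997, 0.083, -0.001], [-0.001, 0.001, -1.0]]
wrist_force: [-0.2, 1.5, 8.0]
gripper_width: 0.0351
finger_force: 40.9
```

Call:
arm_command([
  {"linear": [0,0,0.5],"twist": [0,0,0]},
  {"linear": [0,0,1],"twist": [0,0,0]},
  {"linear": [0,0,1],"twist": [0,0,0]},
  {"linear": [0,0,1],"twist": [0,0,0]},
  {"linear": [0,0,1],"twist": [0,0,0]},
  {"linear": [0,0,0],"twist": [0,0,0]},
  {"linear": [0,0,0],"twist": [0,0,0]},
])

```text
clock: 30.62
ee_pos: [0.4816, -0.4257, 0.1051]
tcp_rot: [[-0.083, 0.997, 0.002], [0.997, 0.083, -0.001], [-0.001, 0.002, -1.0]]
wrist_force: [0.1, 0.1, -2.1]
gripper_width: 0.0349
finger_force: 40.1
```

Call:
arm_command([
  {"linear": [0.115,1,0],"twist": [0,0,-0.07]},
  {"linear": [0.115,1,0],"twist": [0,0,-0.07]},
  {"linear": [0.115,1,0],"twist": [0,0,-0.07]},
  {"linear": [0.115,1,0],"twist": [0,0,-0.07]},
  {"linear": [0.115,1,0],"twist": [0,0,-0.07]},
  {"linear": [0.115,1,0],"twist": [0,0,-0.07]},
  {"linear": [0.115,1,0],"twist": [0,0,-0.07]},
  {"linear": [0.115,1,0],"twist": [0,0,-0.07]},
])

```text
clock: 31.28
ee_pos: [0.4991, -0.2642, 0.103]
tcp_rot: [[-0.024, 1.0, -0.001], [1.0, 0.024, 0.0], [0.0, -0.001, -1.0]]
wrist_force: [1.4, -0.4, -0.5]
gripper_width: 0.035
finger_force: 40.0
```

Call:
arm_command([
  {"linear": [0.115,1,0],"twist": [0,0,-0.07]},
  {"linear": [0.115,1,0],"twist": [0,0,-0.07]},
  {"linear": [0.115,1,0],"twist": [0,0,-0.07]},
  {"linear": [0.115,1,0],"twist": [0,0,-0.07]},
  {"linear": [0.115,1,0],"twist": [0,0,-0.07]},
  {"linear": [0.115,1,0],"twist": [0,0,-0.07]},
  {"linear": [0.115,1,0],"twist": [0,0,-0.07]},
  {"linear": [0.115,1,0],"twist": [0,0,-0.07]},
])

```text
clock: 31.95
ee_pos: [0.5174, -0.1043, 0.1031]
tcp_rot: [[0.035, 0.999, -0.001], [0.999, -0.035, 0.0], [0.0, -0.001, -1.0]]
wrist_force: [1.1, -0.8, -0.0]
gripper_width: 0.0349
finger_force: 40.1
```

Call:
arm_command([
  {"linear": [0.115,1,0],"twist": [0,0,-0.07]},
  {"linear": [0.115,1,0],"twist": [0,0,-0.07]},
  {"linear": [0.115,1,0],"twist": [0,0,-0.07]},
  {"linear": [0.115,1,0],"twist": [0,0,-0.07]},
  {"linear": [0.115,1,0],"twist": [0,0,-0.07]},
  {"linear": [0.115,1,0],"twist": [0,0,-0.07]},
  {"linear": [0.115,1,0],"twist": [0,0,-0.07]},
  {"linear": [0.115,1,0],"twist": [0,0,-0.07]},
])

```text
clock: 32.62
ee_pos: [0.5358, 0.0556, 0.1031]
tcp_rot: [[0.093, 0.996, -0.001], [0.996, -0.093, -0.0], [-0.0, -0.001, -1.0]]
wrist_force: [0.2, 0.2, 0.1]
gripper_width: 0.0343
finger_force: 40.1
```

Call:
arm_command([
  {"linear": [0.115,0.9,0],"twist": [0,0,-0.07]},
  {"linear": [0.115,0.7,0],"twist": [0,0,0]},
  {"linear": [0.12,0.4,0],"twist": [0,0,0]},
  {"linear": [0,0,0],"twist": [0,0,0]},
  {"linear": [0,0,0],"twist": [0,0,0]},
  {"linear": [0,0,0],"twist": [0,0,0]},
])

```text
clock: 33.12
ee_pos: [0.5431, 0.0933, 0.1035]
tcp_rot: [[0.101, 0.995, -0.0], [0.995, -0.101, -0.0], [-0.0, -0.0, -1.0]]
wrist_force: [-1.7, -0.7, -1.7]
gripper_width: 0.035
finger_force: 40.1
```

Run:
```python
from tray import *
np.set_printoptions(precision=4,suppress=True)
s=arm.state();print(s['ee_pos'],s['tcp_rot'][:,1],s['gripper_width'],s['joint_positions'])
print(t2w([.535,.006,-.1,0],(-1,108,0)))
im=cap('wrist','w12.png');cv2.imwrite('pics/w12b.png',im[:,:,::-1])
```

```text
[0.5431 0.0933 0.1035] [ 0.9949 -0.1013 -0.0001] 0.03499164962328781 [-1.0613  0.6273  1.0522  2.0377 -0.7104  0.8966  0.2869]
[0.5448 0.1136 0.    ]
```

Call:
arm_command([
  {"linear": [0.08,0.8,0],"twist": [0,0,0]},
  {"linear": [0.02,0.22,0],"twist": [0,0,0]},
  {"linear": [0,0,-0.8],"twist": [0,0,0]},
  {"linear": [0,0,-1],"twist": [0,0,0]},
  {"linear": [0,0,-1],"twist": [0,0,0]},
  {"linear": [0,0,-0.7],"twist": [0,0,0]},
  {"linear": [0,0,-0.3],"twist": [0,0,0]},
  {"linear": [0,0,0],"twist": [0,0,0]},
])

```text
clock: 33.83
ee_pos: [0.5447, 0.1141, 0.0267]
tcp_rot: [[0.101, 0.995, -0.001], [0.995, -0.101, -0.001], [-0.001, -0.001, -1.0]]
wrist_force: [-0.4, -0.3, 0.5]
gripper_width: 0.0347
finger_force: 40.0
```

Call:
arm_command([
  {"linear": [0,0,-0.15],"twist": [0,0,0]},
  {"linear": [0,0,0],"twist": [0,0,0]},
  {"linear": [0,0,0],"twist": [0,0,0]},
])

```text
clock: 34.08
ee_pos: [0.5456, 0.115, 0.0252]
tcp_rot: [[0.1, 0.995, 0.001], [0.995, -0.1, 0.0], [0.001, 0.001, -1.0]]
wrist_force: [0.2, -0.4, -0.1]
gripper_width: 0.0346
finger_force: 40.0
```

Call:
arm_command([
  {"linear": [-0.04,-0.05,-0.12],"twist": [0,0,0]},
  {"linear": [0,0,0],"twist": [0,0,0]},
  {"linear": [0,0,-0.05],"twist": [0,0,0]},
  {"linear": [0,0,0],"twist": [0,0,0]},
])

```text
clock: 34.42
ee_pos: [0.5445, 0.114, 0.0211]
tcp_rot: [[0.1, 0.995, 0.0], [0.995, -0.1, 0.0], [0.0, 0.0, -1.0]]
wrist_force: [0.4, -0.5, -0.8]
gripper_width: 0.0351
finger_force: 40.0
```

Call:
arm_command([
  {"linear": [0,0,-0.04],"twist": [0,0,0]},
  {"linear": [0,0,0],"twist": [0,0,0]},
])

```text
clock: 34.58
ee_pos: [0.5445, 0.1141, 0.0205]
tcp_rot: [[0.1, 0.995, -0.0], [0.995, -0.1, 0.0], [0.0, -0.0, -1.0]]
wrist_force: [-2.2, 0.5, 5.2]
gripper_width: 0.035
finger_force: 40.7
```

The cap is on the bay floor. I release it, rise and go to look at the feet.

Call:
arm_command([
  {"linear": [0,0,0],"twist": [0,0,0]},
  {"linear": [0,0,0],"twist": [0,0,0]},
  {"linear": [0,0,0],"twist": [0,0,0]},
  {"linear": [0,0,0.5],"twist": [0,0,0]},
  {"linear": [0,0,1],"twist": [0,0,0]},
  {"linear": [0,0,1],"twist": [0,0,0]},
  {"linear": [0,0,1],"twist": [0,0,0]},
  {"linear": [0,0,1],"twist": [0,0,0]},
], claw=0.62)

```text
clock: 35.25
ee_pos: [0.5443, 0.1137, 0.1118]
tcp_rot: [[0.1, 0.995, -0.0], [0.995, -0.1, -0.0], [-0.0, -0.0, -1.0]]
wrist_force: [-0.4, 0.4, -0.5]
gripper_width: 0.0529
finger_force: 0.0
```

Call:
arm_command([
  {"linear": [0,0,1],"twist": [0,0,0]},
  {"linear": [0,0,1],"twist": [0,0,0]},
  {"linear": [0,0,1],"twist": [0,0,0]},
  {"linear": [0,0,1],"twist": [0,0,0]},
  {"linear": [0,0,1],"twist": [0,0,0]},
  {"linear": [0,0,0.5],"twist": [0,0,0]},
  {"linear": [-0.2,1,0],"twist": [0,0,0]},
  {"linear": [-0.2,1,0],"twist": [0,0,0]},
])

```text
clock: 35.92
ee_pos: [0.5366, 0.1536, 0.2212]
tcp_rot: [[0.102, 0.995, 0.001], [0.995, -0.102, 0.001], [0.001, 0.001, -1.0]]
wrist_force: [0.0, 0.3, 0.2]
gripper_width: 0.0528
finger_force: 0.0
```

Call:
arm_command([
  {"linear": [-0.2,1,0],"twist": [0,0,0]},
  {"linear": [-0.2,1,0],"twist": [0,0,0]},
  {"linear": [-0.2,1,0],"twist": [0,0,0]},
  {"linear": [-0.2,1,0],"twist": [0,0,0]},
  {"linear": [-0.2,1,0],"twist": [0,0,0]},
  {"linear": [0,0,0],"twist": [0,0,0]},
  {"linear": [0,0,0],"twist": [0,0,0]},
  {"linear": [0,0,0],"twist": [0,0,0]},
])

```text
clock: 36.58
ee_pos: [0.5164, 0.2533, 0.2203]
tcp_rot: [[0.1, 0.995, -0.0], [0.995, -0.1, -0.0], [-0.0, -0.0, -1.0]]
wrist_force: [-0.2, -0.3, -0.7]
gripper_width: 0.0531
finger_force: 0.0
```

Run:
```python
from tray import *
np.set_printoptions(precision=4,suppress=True)
s=arm.state();print(s['ee_pos'],s['tcp_rot'][:,1],s['gripper_width'],s['joint_positions'])
im=cap('wrist','w13.png');cv2.imwrite('pics/w13b.png',im[:,:,::-1])
t=cap('top','top2.png');c=cv2.resize(t[165:270,120:400,::-1],None,fx=2.28,fy=2.28)
i2=im[:,:,::-1]
out=np.zeros((600,700,3),np.uint8);out[:i2.shape[0],:640]=i2;h=min(200,c.shape[0]);out[400:400+h,:c.shape[1]]=c[:h];cv2.imwrite('pics/w13c.png',out)
```

```text
[0.5164 0.2533 0.2203] [ 0.9949 -0.1004 -0.0001] 0.05306063527534115 [-1.4553  0.5654  1.2468  1.8894 -0.5958  1.1303 -0.0821]
```

View pics/w13c.png

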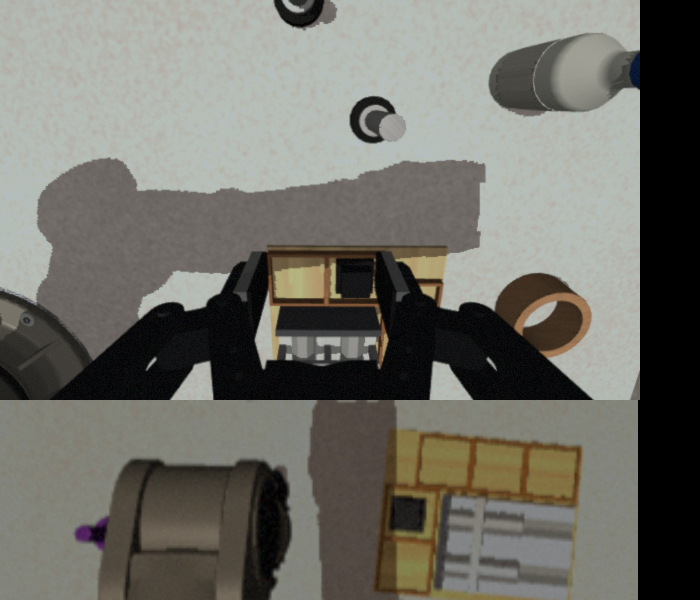

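The cap sits flange down in its bay and both bars are home. Foot 1's disc is at (373,119) with its tip at (392,127); foot 0's disc is at (299,5).

Run:
```python
from tray import *
np.set_printoptions(precision=4,suppress=True)
print('f1',at('w13.png',372.5,119,.012),at('w13.png',392,127,.11))
W=lambda u,v:('w1.png',u/1.25,v/1.25)
print('f1 w1',at(*W(394,317),.010),at(*W(393,366),.11)); print('tri tip',tri(W(393,366),('w13.png',392,127)))
print('f0',at('w13.png',299,4,.012),'w1',at(*W(497,257),.010),at(*W(521,290),.11),'tri',tri(W(521,290),('top0.png',243/1.25,281/1.25)))
p=[.535,.006,-.1,0]
for n,P in dict(fb0=(74,-80,6),fb1=(74,-6,6),fb2=(74,68,6)).items(): print(n,t2w(p,P))
```

```text
f1 [0.5783 0.3057 0.012 ] [0.5784 0.3053 0.11  ]
f1 w1 [0.5777 0.305  0.01  ] [0.5789 0.3057 0.11  ]
tri tip (array([0.5782, 0.3056, 0.111 ]), np.float64(0.0003737662406932763))
f0 [0.5126 0.4234 0.012 ] w1 [0.5141 0.4304 0.01  ] [0.5116 0.4293 0.11  ] tri (array([0.5142, 0.4233, 0.1015]), np.float64(0.01618907509797088))
fb0 [ 0.6006 -0.081   0.006 ]
fb1 [ 0.608  -0.0074  0.006 ]
fb2 [0.6154 0.0663 0.006 ]
```

Call:
arm_command([
  {"linear": [0.775,0.65,0],"twist": [0,0,0]},
  {"linear": [0.775,0.65,0],"twist": [0,0,0]},
  {"linear": [0.775,0.65,0],"twist": [0,0,0]},
  {"linear": [0.775,0.65,0],"twist": [0,0,0]},
  {"linear": [0,0,0],"twist": [0,0,0]},
  {"linear": [0,0,-0.8],"twist": [0,0,0]},
  {"linear": [0,0,-1],"twist": [0,0,0]},
  {"linear": [0,0,-1],"twist": [0,0,0]},
], claw=0.9)

```text
clock: 37.35
ee_pos: [0.5789, 0.3049, 0.164]
tcp_rot: [[0.101, 0.995, 0.001], [0.995, -0.101, 0.0], [0.0, 0.001, -1.0]]
wrist_force: [0.2, 1.1, -0.6]
gripper_width: 0.077
finger_force: 0.0
```

Call:
arm_command([
  {"linear": [0,0,-1],"twist": [0,0,0]},
  {"linear": [0,0,-1],"twist": [0,0,0]},
  {"linear": [0,0,-1],"twist": [0,0,0]},
  {"linear": [0,0,-1],"twist": [0,0,0]},
  {"linear": [0,0,-0.7],"twist": [0,0,0]},
  {"linear": [0,0,0],"twist": [0,0,0]},
  {"linear": [0,0,0],"twist": [0,0,0]},
])

```text
clock: 37.93
ee_pos: [0.5785, 0.3052, 0.0704]
tcp_rot: [[0.101, 0.995, -0.0], [0.995, -0.101, -0.001], [-0.001, -0.0, -1.0]]
wrist_force: [0.6, -0.7, 0.6]
gripper_width: 0.077
finger_force: 0.0
```

Call:
arm_command([
  {"linear": [0,0,0],"twist": [0,0,0]},
  {"linear": [0,0,0],"twist": [0,0,0]},
  {"linear": [0,0,0],"twist": [0,0,0]},
  {"linear": [0,0,0],"twist": [0,0,0]},
  {"linear": [0,0,0],"twist": [0,0,0]},
  {"linear": [0,0,0],"twist": [0,0,0]},
  {"linear": [0,0,0],"twist": [0,0,0]},
  {"linear": [0,0,0],"twist": [0,0,0]},
], claw=0, newtons=60)

```text
clock: 38.6
ee_pos: [0.5785, 0.3062, 0.0709]
tcp_rot: [[0.1, 0.995, -0.0], [0.995, -0.1, 0.001], [0.001, -0.0, -1.0]]
wrist_force: [-3.9, -0.5, 6.8]
gripper_width: 0.0206
finger_force: 58.3
```

Call:
arm_command([
  {"linear": [0,0,0.4],"twist": [0,0,0]},
  {"linear": [0,0,0.8],"twist": [0,0,0]},
  {"linear": [0,0,1],"twist": [0,0,0]},
  {"linear": [0,0,0.3],"twist": [0,0,0]},
  {"linear": [0,0,0],"twist": [0,0,0]},
  {"linear": [0,0,0],"twist": [0,0,0]},
])

```text
clock: 39.1
ee_pos: [0.5784, 0.3063, 0.1206]
tcp_rot: [[0.1, 0.995, 0.0], [0.995, -0.1, 0.001], [0.001, 0.0, -1.0]]
wrist_force: [-0.1, -0.7, -2.5]
gripper_width: 0.0203
finger_force: 58.9
```

Call:
arm_command([
  {"linear": [0.05,-0.5,0],"twist": [0,0,0]},
  {"linear": [0.09,-0.95,0],"twist": [0,0,0]},
  {"linear": [0.09,-0.95,0],"twist": [0,0,0]},
  {"linear": [0.09,-0.95,0],"twist": [0,0,0]},
  {"linear": [0.09,-0.95,0],"twist": [0,0,0]},
  {"linear": [0.09,-0.95,0],"twist": [0,0,0]},
  {"linear": [0.09,-0.95,0],"twist": [0,0,0]},
  {"linear": [0.09,-0.95,0],"twist": [0,0,0]},
])

```text
clock: 39.77
ee_pos: [0.5915, 0.1611, 0.1195]
tcp_rot: [[0.1, 0.995, -0.001], [0.995, -0.1, -0.001], [-0.001, -0.001, -1.0]]
wrist_force: [1.3, -1.1, -1.5]
gripper_width: 0.0204
finger_force: 58.9
```

Call:
arm_command([
  {"linear": [0.09,-0.95,0],"twist": [0,0,0]},
  {"linear": [0.09,-0.95,0],"twist": [0,0,0]},
  {"linear": [0.09,-0.95,0],"twist": [0,0,0]},
  {"linear": [0.09,-0.95,0],"twist": [0,0,0]},
  {"linear": [0.09,-0.95,0],"twist": [0,0,0]},
  {"linear": [0.09,-0.95,0],"twist": [0,0,0]},
  {"linear": [0.09,-0.95,0],"twist": [0,0,0]},
  {"linear": [0.09,-0.95,0],"twist": [0,0,0]},
])

```text
clock: 40.43
ee_pos: [0.6057, 0.0092, 0.1195]
tcp_rot: [[0.1, 0.995, -0.001], [0.995, -0.1, -0.0], [-0.0, -0.001, -1.0]]
wrist_force: [0.6, 0.4, -2.6]
gripper_width: 0.0206
finger_force: 58.9
```

Call:
arm_command([
  {"linear": [0.08,-0.7,0],"twist": [0,0,0]},
  {"linear": [0,-0.2,0],"twist": [0,0,0]},
  {"linear": [0,0,0],"twist": [0,0,0]},
  {"linear": [0,0,0],"twist": [0,0,0]},
  {"linear": [0,0,0],"twist": [0,0,0]},
])

```text
clock: 40.85
ee_pos: [0.6079, -0.006, 0.1199]
tcp_rot: [[0.099, 0.995, -0.001], [0.995, -0.099, 0.0], [0.0, -0.001, -1.0]]
wrist_force: [0.1, 0.1, -1.8]
gripper_width: 0.0208
finger_force: 58.8
```

Call:
arm_command([
  {"linear": [0,-0.07,-0.6],"twist": [0,0,0]},
  {"linear": [0,0,-0.7],"twist": [0,0,0]},
  {"linear": [0,0,-0.4],"twist": [0,0,0]},
  {"linear": [0,0,-0.25],"twist": [0,0,0]},
  {"linear": [0,0,0],"twist": [0,0,0]},
  {"linear": [0,0,0],"twist": [0,0,0]},
])

```text
clock: 41.35
ee_pos: [0.6079, -0.0086, 0.0809]
tcp_rot: [[0.1, 0.995, -0.001], [0.995, -0.1, -0.0], [-0.0, -0.001, -1.0]]
wrist_force: [-0.2, -0.2, -1.8]
gripper_width: 0.0203
finger_force: 58.9
```

Call:
arm_command([
  {"linear": [0,0,-0.06],"twist": [0,0,0]},
  {"linear": [0,0,0],"twist": [0,0,0]},
  {"linear": [0,0,0],"twist": [0,0,0]},
])

```text
clock: 41.6
ee_pos: [0.6083, -0.0084, 0.0804]
tcp_rot: [[0.1, 0.995, 0.0], [0.995, -0.1, 0.0], [0.0, 0.0, -1.0]]
wrist_force: [-0.9, -0.4, -1.5]
gripper_width: 0.0209
finger_force: 58.9
```

Call:
arm_command([
  {"linear": [0,0,-0.1],"twist": [0,0,0]},
  {"linear": [0,0,0],"twist": [0,0,0]},
  {"linear": [0,0,0],"twist": [0,0,0]},
])

```text
clock: 41.85
ee_pos: [0.6081, -0.0084, 0.0781]
tcp_rot: [[0.1, 0.995, -0.0], [0.995, -0.1, 0.0], [0.0, -0.0, -1.0]]
wrist_force: [0.7, -1.0, -2.1]
gripper_width: 0.0208
finger_force: 58.9
```

Call:
arm_command([
  {"linear": [0,0,-0.05],"twist": [0,0,0]},
  {"linear": [0,0,0],"twist": [0,0,0]},
])

```text
clock: 42.02
ee_pos: [0.6081, -0.0084, 0.077]
tcp_rot: [[0.1, 0.995, -0.0], [0.995, -0.1, 0.0], [0.0, -0.0, -1.0]]
wrist_force: [-0.0, 0.1, -2.0]
gripper_width: 0.0206
finger_force: 58.9
```

Call:
arm_command([
  {"linear": [0,0,-0.04],"twist": [0,0,0]},
  {"linear": [0,0,0],"twist": [0,0,0]},
])

```text
clock: 42.18
ee_pos: [0.6082, -0.0085, 0.0769]
tcp_rot: [[0.1, 0.995, 0.0], [0.995, -0.1, 0.001], [0.001, 0.0, -1.0]]
wrist_force: [-4.3, 1.1, 10.3]
gripper_width: 0.0202
finger_force: 60.4
```

Call:
arm_command([
  {"linear": [0,0,0],"twist": [0,0,0]},
  {"linear": [0,0,0],"twist": [0,0,0]},
  {"linear": [0,0,0],"twist": [0,0,0]},
  {"linear": [0,0,0.4],"twist": [0,0,0]},
  {"linear": [0,0,1],"twist": [0,0,0]},
  {"linear": [0,0,1],"twist": [0,0,0]},
  {"linear": [0,0,1],"twist": [0,0,0]},
  {"linear": [0,0,1],"twist": [0,0,0]},
], claw=0.8)

```text
clock: 42.85
ee_pos: [0.608, -0.0087, 0.1657]
tcp_rot: [[0.1, 0.995, -0.0], [0.995, -0.1, -0.0], [-0.0, -0.0, -1.0]]
wrist_force: [0.7, 0.2, 0.4]
gripper_width: 0.0682
finger_force: 0.0
```

Call:
arm_command([
  {"linear": [-0.26,0.97,0.3],"twist": [0,0,0]},
  {"linear": [-0.26,0.97,0.3],"twist": [0,0,0]},
  {"linear": [-0.26,0.97,0.3],"twist": [0,0,0]},
  {"linear": [-0.26,0.97,0.3],"twist": [0,0,0]},
  {"linear": [-0.26,0.97,0.3],"twist": [0,0,0]},
  {"linear": [-0.26,0.97,0.3],"twist": [0,0,0]},
  {"linear": [-0.26,0.97,0.3],"twist": [0,0,0]},
  {"linear": [-0.26,0.97,0.3],"twist": [0,0,0]},
])

```text
clock: 43.52
ee_pos: [0.5661, 0.1476, 0.2131]
tcp_rot: [[0.1, 0.995, 0.0], [0.995, -0.1, 0.0], [0.0, 0.0, -1.0]]
wrist_force: [0.3, 0.5, -0.8]
gripper_width: 0.068
finger_force: 0.0
```

Call:
arm_command([
  {"linear": [-0.26,0.97,0],"twist": [0,0,0]},
  {"linear": [-0.26,0.97,0],"twist": [0,0,0]},
  {"linear": [-0.26,0.97,0],"twist": [0,0,0]},
  {"linear": [-0.26,0.97,0],"twist": [0,0,0]},
  {"linear": [-0.26,0.97,0],"twist": [0,0,0]},
  {"linear": [-0.26,0.97,0],"twist": [0,0,0]},
  {"linear": [-0.26,0.97,0],"twist": [0,0,0]},
  {"linear": [-0.26,0.97,0],"twist": [0,0,0]},
])

```text
clock: 44.18
ee_pos: [0.5245, 0.3029, 0.2129]
tcp_rot: [[0.1, 0.995, 0.0], [0.995, -0.1, 0.0], [0.0, 0.0, -1.0]]
wrist_force: [0.0, 0.5, -0.6]
gripper_width: 0.0683
finger_force: 0.0
```

Call:
arm_command([
  {"linear": [-0.26,0.97,0],"twist": [0,0,0]},
  {"linear": [-0.26,0.97,0],"twist": [0,0,0]},
  {"linear": [0,0,0],"twist": [0,0,0]},
  {"linear": [0,0,0],"twist": [0,0,0]},
  {"linear": [0,0,0],"twist": [0,0,0]},
])

```text
clock: 44.6
ee_pos: [0.5146, 0.3401, 0.2127]
tcp_rot: [[0.1, 0.995, 0.0], [0.995, -0.1, -0.0], [-0.0, 0.0, -1.0]]
wrist_force: [0.6, -0.6, 0.6]
gripper_width: 0.0679
finger_force: 0.0
```

Run:
```python
from tray import *
np.set_printoptions(precision=4,suppress=True)
s=arm.state();print(s['ee_pos'],s['joint_positions'])
im=cap('wrist','w14.png');cv2.imwrite('pics/w14b.png',im[:,:,::-1])
g=im.astype(int); m=((g.max(2)<60)).astype(np.uint8); m[255:]=0
n,l,st,c=cv2.connectedComponentsWithStats(m)
for i in range(1,n):
    if st[i,4]>60: print(st[i],c[i],at('w14.png',*(st[i,:2]+st[i,2:4]/2.),.010))
pp=proj('w14.png',[[.513,.426,.01],[.513,.426,.11]]);print(pp)
h=cv2.cvtColor(im,cv2.COLOR_RGB2HSV);pm=((h[...,0]>135)&(h[...,0]<160)&(h[...,1]>90)).astype(np.uint8);print('purple',cv2.boundingRect(pm))
```

```text
[0.5146 0.3401 0.2127] [-1.5028  0.6516  1.2118  1.8039 -0.6646  1.169  -0.1763]
[290   0  41  18 133] [313.1729  10.9023] [0.5217 0.5033 0.01  ]
[286  64  48  50 855] [312.2795  90.4222] [0.5131 0.4296 0.01  ]
[496 176  38  22 123] [516.252  186.6341] [0.7356 0.302  0.01  ]
[606 183  34  39 686] [628.3499 201.7536] [0.8718 0.2695 0.01  ]
[[310.2544  92.6065]
 [305.8665  89.8155]]
purple (49, 0, 547, 400)
```

By pixel code, foot 0's disc is at (310,89), which puts it at (0.513, 0.430). The purple look-alike is about 75 mm beyond it.

Call:
arm_command([
  {"linear": [0,0.9,0],"twist": [0,0,0]},
  {"linear": [0,0.9,0],"twist": [0,0,0]},
  {"linear": [-0.05,0.9,0],"twist": [0,0,0]},
  {"linear": [0,0.9,0],"twist": [0,0,0]},
  {"linear": [0,0.85,0],"twist": [0,0,0]},
  {"linear": [0,0,0],"twist": [0,0,0]},
  {"linear": [0,0,0],"twist": [0,0,0]},
  {"linear": [0,0,-0.8],"twist": [0,0,0]},
], claw=0.9)

```text
clock: 45.32
ee_pos: [0.5147, 0.4302, 0.1983]
tcp_rot: [[0.1, 0.995, 0.003], [0.995, -0.1, 0.002], [0.002, 0.002, -1.0]]
wrist_force: [0.0, 0.0, -0.4]
gripper_width: 0.0768
finger_force: 0.0
```

Call:
arm_command([
  {"linear": [0,0,-1],"twist": [0,0,0]},
  {"linear": [0,0,-1],"twist": [0,0,0]},
  {"linear": [0,0,-1],"twist": [0,0,0]},
  {"linear": [0,0,-1],"twist": [0,0,0]},
  {"linear": [0,0,-1],"twist": [0,0,0]},
  {"linear": [0,0,-0.9],"twist": [0,0,0]},
  {"linear": [0,0,-0.3],"twist": [0,0,0]},
  {"linear": [0,0,0],"twist": [0,0,0]},
])

```text
clock: 45.98
ee_pos: [0.5129, 0.4288, 0.0708]
tcp_rot: [[0.101, 0.995, -0.002], [0.995, -0.101, -0.002], [-0.002, -0.001, -1.0]]
wrist_force: [-0.5, -0.7, 0.3]
gripper_width: 0.077
finger_force: 0.0
```

Call:
arm_command([
  {"linear": [0,0,0],"twist": [0,0,0]},
  {"linear": [0,0,0],"twist": [0,0,0]},
  {"linear": [0,0,0],"twist": [0,0,0]},
  {"linear": [0,0,0],"twist": [0,0,0]},
  {"linear": [0,0,0],"twist": [0,0,0]},
  {"linear": [0,0,0],"twist": [0,0,0]},
  {"linear": [0,0,0],"twist": [0,0,0]},
  {"linear": [0,0,0],"twist": [0,0,0]},
], claw=0, newtons=60)

```text
clock: 46.65
ee_pos: [0.5136, 0.4301, 0.0729]
tcp_rot: [[0.1, 0.995, 0.0], [0.995, -0.1, 0.001], [0.001, 0.0, -1.0]]
wrist_force: [-1.6, 0.2, 6.8]
gripper_width: 0.0205
finger_force: 58.4
```

Call:
arm_command([
  {"linear": [0,0,0.4],"twist": [0,0,0]},
  {"linear": [0,0,0.8],"twist": [0,0,0]},
  {"linear": [0,0,1],"twist": [0,0,0]},
  {"linear": [0,0,0.3],"twist": [0,0,0]},
  {"linear": [0,0,0],"twist": [0,0,0]},
  {"linear": [0,0,0],"twist": [0,0,0]},
])

```text
clock: 47.15
ee_pos: [0.5133, 0.43, 0.1226]
tcp_rot: [[0.1, 0.995, 0.0], [0.995, -0.1, 0.001], [0.001, -0.0, -1.0]]
wrist_force: [-0.2, 0.2, -3.3]
gripper_width: 0.0204
finger_force: 58.8
```

Call:
arm_command([
  {"linear": [0.15,-0.5,0],"twist": [0,0,0]},
  {"linear": [0.27,-0.96,0],"twist": [0,0,0]},
  {"linear": [0.27,-0.96,0],"twist": [0,0,0]},
  {"linear": [0.27,-0.96,0],"twist": [0,0,0]},
  {"linear": [0.27,-0.96,0],"twist": [0,0,0]},
  {"linear": [0.27,-0.96,0],"twist": [0,0,0]},
  {"linear": [0.27,-0.96,0],"twist": [0,0,0]},
  {"linear": [0.27,-0.96,0],"twist": [0,0,0]},
])

```text
clock: 47.82
ee_pos: [0.554, 0.2833, 0.1215]
tcp_rot: [[0.101, 0.995, -0.001], [0.995, -0.101, -0.001], [-0.001, -0.001, -1.0]]
wrist_force: [0.1, 0.2, -1.9]
gripper_width: 0.0206
finger_force: 58.7
```

Call:
arm_command([
  {"linear": [0.27,-0.96,0],"twist": [0,0,0]},
  {"linear": [0.27,-0.96,0],"twist": [0,0,0]},
  {"linear": [0.27,-0.96,0],"twist": [0,0,0]},
  {"linear": [0.27,-0.96,0],"twist": [0,0,0]},
  {"linear": [0.27,-0.96,0],"twist": [0,0,0]},
  {"linear": [0.27,-0.96,0],"twist": [0,0,0]},
  {"linear": [0.27,-0.96,0],"twist": [0,0,0]},
  {"linear": [0.27,-0.96,0],"twist": [0,0,0]},
])

```text
clock: 48.48
ee_pos: [0.597, 0.1298, 0.1215]
tcp_rot: [[0.1, 0.995, -0.001], [0.995, -0.1, -0.001], [-0.001, -0.001, -1.0]]
wrist_force: [0.2, -0.1, -2.6]
gripper_width: 0.0213
finger_force: 58.7
```

Call:
arm_command([
  {"linear": [0.27,-0.96,0],"twist": [0,0,0]},
  {"linear": [0.27,-0.96,0],"twist": [0,0,0]},
  {"linear": [0.27,-0.9,0],"twist": [0,0,0]},
  {"linear": [0.08,-0.4,0],"twist": [0,0,0]},
  {"linear": [0,0,0],"twist": [0,0,0]},
  {"linear": [0,0,0],"twist": [0,0,0]},
  {"linear": [0,0,0],"twist": [0,0,0]},
])

```text
clock: 49.07
ee_pos: [0.6149, 0.0684, 0.1219]
tcp_rot: [[0.099, 0.995, -0.001], [0.995, -0.099, 0.0], [0.0, -0.001, -1.0]]
wrist_force: [-0.4, 0.5, -1.7]
gripper_width: 0.0208
finger_force: 58.8
```

Call:
arm_command([
  {"linear": [0,-0.07,-0.6],"twist": [0,0,0]},
  {"linear": [0,0,-0.7],"twist": [0,0,0]},
  {"linear": [0,0,-0.5],"twist": [0,0,0]},
  {"linear": [0,0,-0.2],"twist": [0,0,0]},
  {"linear": [0,0,0],"twist": [0,0,0]},
  {"linear": [0,0,0],"twist": [0,0,0]},
])

```text
clock: 49.57
ee_pos: [0.6152, 0.0658, 0.082]
tcp_rot: [[0.1, 0.995, -0.001], [0.995, -0.1, -0.0], [-0.001, -0.001, -1.0]]
wrist_force: [-0.5, -0.4, -1.8]
gripper_width: 0.0206
finger_force: 58.9
```

Call:
arm_command([
  {"linear": [0,0,-0.06],"twist": [0,0,0]},
  {"linear": [0,0,0],"twist": [0,0,0]},
  {"linear": [0,0,0],"twist": [0,0,0]},
])

```text
clock: 49.82
ee_pos: [0.6155, 0.066, 0.0814]
tcp_rot: [[0.1, 0.995, 0.0], [0.995, -0.1, 0.0], [0.0, 0.0, -1.0]]
wrist_force: [0.6, -0.2, -1.7]
gripper_width: 0.0204
finger_force: 58.9
```

Call:
arm_command([
  {"linear": [0,0,-0.08],"twist": [0,0,0]},
  {"linear": [0,0,0],"twist": [0,0,0]},
  {"linear": [0,0,0],"twist": [0,0,0]},
])

```text
clock: 50.07
ee_pos: [0.6153, 0.066, 0.0795]
tcp_rot: [[0.1, 0.995, -0.0], [0.995, -0.1, 0.0], [0.0, -0.0, -1.0]]
wrist_force: [-0.8, -0.3, -2.0]
gripper_width: 0.0208
finger_force: 58.9
```

Call:
arm_command([
  {"linear": [0,0,-0.04],"twist": [0,0,0]},
  {"linear": [0,0,0],"twist": [0,0,0]},
])

```text
clock: 50.23
ee_pos: [0.6154, 0.0659, 0.079]
tcp_rot: [[0.1, 0.995, 0.0], [0.995, -0.1, 0.0], [0.0, 0.0, -1.0]]
wrist_force: [-0.8, -0.4, 3.7]
gripper_width: 0.0205
finger_force: 59.5
```

Foot 0 is seated. I release it, rise and back away for a final look.

Call:
arm_command([
  {"linear": [0,0,0],"twist": [0,0,0]},
  {"linear": [0,0,0],"twist": [0,0,0]},
  {"linear": [0,0,0],"twist": [0,0,0]},
  {"linear": [0,0,0.4],"twist": [0,0,0]},
  {"linear": [0,0,1],"twist": [0,0,0]},
  {"linear": [0,0,1],"twist": [0,0,0]},
  {"linear": [0,0,1],"twist": [0,0,0]},
  {"linear": [0,0,1],"twist": [0,0,0]},
], claw=0.8)

```text
clock: 50.9
ee_pos: [0.6152, 0.0657, 0.1682]
tcp_rot: [[0.1, 0.995, 0.0], [0.995, -0.1, -0.0], [-0.0, 0.0, -1.0]]
wrist_force: [0.4, 0.6, -0.6]
gripper_width: 0.0682
finger_force: 0.0
```

Call:
arm_command([
  {"linear": [0,0,1],"twist": [0,0,0]},
  {"linear": [0,0,1],"twist": [0,0,0]},
  {"linear": [0,0,1],"twist": [0,0,0]},
  {"linear": [0,-1,1],"twist": [0,0,0]},
  {"linear": [-0.6,-1,1],"twist": [0,0,0]},
  {"linear": [-0.6,-1,1],"twist": [0,0,0]},
  {"linear": [-0.6,-1,0],"twist": [0,0,0]},
  {"linear": [-0.6,-1,0],"twist": [0,0,0]},
])

```text
clock: 51.57
ee_pos: [0.567, -0.0354, 0.2881]
tcp_rot: [[0.1, 0.995, 0.002], [0.995, -0.1, 0.0], [0.001, 0.002, -1.0]]
wrist_force: [1.1, 0.1, -0.3]
gripper_width: 0.0682
finger_force: 0.0
```

Call:
arm_command([
  {"linear": [-0.6,-1,0],"twist": [0,0,0]},
  {"linear": [-0.6,-1,0],"twist": [0,0,0]},
  {"linear": [-0.6,-1,0],"twist": [0,0,0]},
  {"linear": [0,-1,0],"twist": [0,0,0]},
  {"linear": [0,0,0],"twist": [0,0,0]},
  {"linear": [0,0,0],"twist": [0,0,0]},
])

```text
clock: 52.07
ee_pos: [0.531, -0.1151, 0.2873]
tcp_rot: [[0.102, 0.995, 0.001], [0.995, -0.102, 0.001], [0.001, 0.001, -1.0]]
wrist_force: [-0.1, -0.2, 0.4]
gripper_width: 0.0685
finger_force: 0.0
```

Run:
```python
from tray import *
np.set_printoptions(precision=4,suppress=True)
s=arm.state();print(s['ee_pos'],s['clock'])
im=cap('wrist','w15.png')[:,:,::-1]
sd=cap('side','side1.png')[:,:,::-1]
out=np.zeros((600,760,3),np.uint8)
out[:350,:760]=cv2.resize(im[0:295],(760,350));out[350:600,:500]=cv2.resize(sd[100:300,200:600],(500,250));cv2.imwrite('pics/fin.png',out)
```

```text
[ 0.531  -0.1151  0.2873] 52.0667
```

View pics/fin.png

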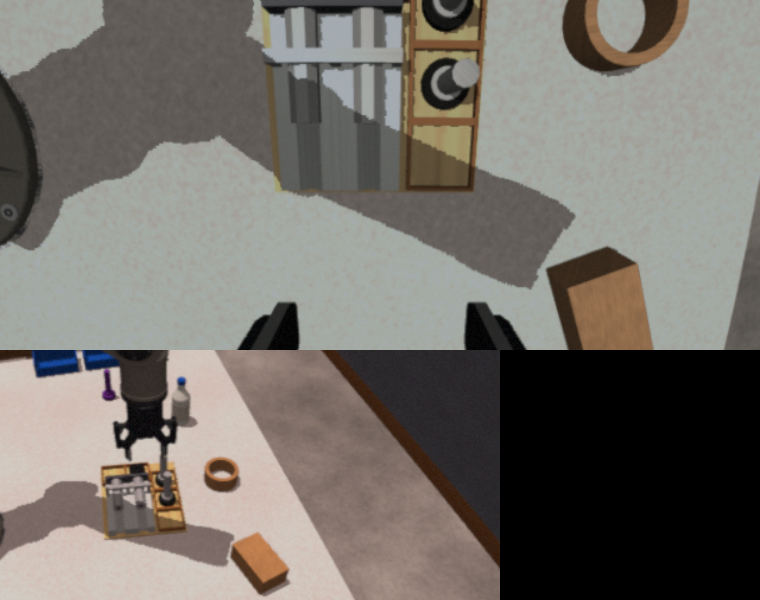

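Run:
```python
from tray import *
t=cap('top','top3.png');p=[.535,.006,-.1,0]
for n,P in dict(cap=(-1,108,32),empty=(-73,108,6)).items():
    for f,im in(('top3.png',t),('side1.png',cv2.imread('pics/side1.png')[:,:,::-1])):
        u,v=proj(f,t2w(p,P))[0];print(n,f,u,v,im[int(v)-1:int(v)+2,int(u)-1:int(u)+2].mean((0,1)))
print(arm.job_done())
```

```text
cap top3.png 298.94238783890563 214.08333703071511 [30.         29.         26.44444444]
cap side1.png 308.8242653084429 194.31044189463162 [24.         20.22222222 22.55555556]
empty top3.png 297.2216731434645 237.26999731168328 [131.22222222 128.88888889  74.33333333]
empty side1.png 290.09787447523274 200.90960967588867 [139.77777778 123.33333333  91.33333333]
the job is handed in; nothing more can be done
None
```

I handed the job in at about 52 s: both bars are home against the stop (pushed with about 11 N at most), the one black cap present is in its bay flange down, and both feet present then went upright into their own bays, with the bottle, tape roll and carton untouched.

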